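# Stir the curing beads and hang up the stirrer

## Robot

A 7-joint arm with a two-finger parallel gripper is mounted at the origin on the work surface. World frame = base frame: x ahead of the robot, y to its left, z up, the work surface at z = 0. Lengths are in m, angles in rad, forces in N, time in s.
With the tool pointing down it reaches from about 0.4 to 0.85 m from the base axis. Payload 4.5 kg.
Tool frame: the origin (TCP) lies on the centre line of the jaws, within the pads' length; the fingertips stand 11 mm ahead of it and the grasp point (between the pads) lies 8 mm behind it; z points along the fingers, x is the direction in which the jaws open and shut, and the axes are right-handed (so a half turn about z gives the same grasp; the last joint's range is limited). The gripper opens to 88 mm and grips with 3 to 60 N. Pads are 18 mm wide; open, the fingers measure 123 mm over their backs; the gripper's body (75 mm by 187 mm) begins 45 mm behind the grasp point.
Start: joints at [-1.133, 0.689, -0.195, 1.565, 0.157, 0.902, -0.215], TCP at [0.246, 0.575, 0.25] pointing down, gripper open.
Joint ranges: [-3.01, 3.01], [-0.46, 2.08], [-1.47, 1.51], [0.13, 2.56], [-1, 4.14], [0.04, 2.09], [-2.66, 2.66]. Speed limits (rad/s): [2.57, 2.57, 3.14, 3.14, 3.14, 3.14, 3.14].

## Interface

Orientations are given as a unit quaternion [x, y, z, w].
In Python, from plant import r, vision, order, nets gives the robot as it stands.
- The arm moves only by the tool send_rows, never from a script. Its argument "series" is a list of rows, each an object with "delta_pos": the shift along the tool's x, y, z in cm, a list of three; "turn": the turn about the tool's z in degrees; "jaw": the closure, from 0 (fully open) to 1 (shut). In form: [{"delta_pos": [x, y, z], "turn": turn, "jaw": jaw}, ...]. A call has 1 to 8 rows; each row is the pose to reach, as a shift and turn from the pose commanded when the call began, along the tool's axes at that moment; what a row does not reach only later rows make up. A row lasts 1/12 s, in which the tool goes at most 41.7 mm and 7.16 degrees, less where a joint would pass 70% of its speed; a pose out of reach is approached as far as the arm can. A call with a gripper value outside its range is refused whole. The fingers move at their own pace and stop on an object; "force" is the grip in N (left out, the last holds). Time passes only in rows, so rows that repeat a pose let the fingers close. It gives the time, the measured TCP pose, the force and the opening at its end, in the units of the state.
- r.get_state(): the state, without advancing time (a new reading comes with each control period).
- vision.snapshot(name): name is "side" or "top" or "wrist"; returns the picture (384x512x3 uint8, blue, green, red); there is no depth.
- vision.camera_params(name): a dict with "intrinsics" (3x3 intrinsics, pixels), "extrinsics" (4x4, takes a point from world to camera coordinates). Camera axes: x right, y down, z forward; pixel columns grow to the right and rows downward; lengths in m; the calibration is good to about 2 mm. A picture is of the moment at which its call begins: read the wrist's pose just before it. camera_params takes no time and is no camera call; for the wrist camera it gives the pose at the moment of the call.
- order.finish_job(): hands the job in, once; it reports no verdict.
Trained networks look in the newest picture that a camera, given by its name, has taken for a name from the list of things; names that differ only in an ending like _2 or _b are one class to them, and where a whole thing is asked for, a point or a joint stands for the part that bears it (a point fixed in the world has none). Each returns a list of dicts, best first, with "score" (0 to 1); they miss things now and then, are a little off and sometimes report something else, mostly with a low value. They report only what shows in the picture. A call takes as long as a camera call.
- nets.boxes_of(camera, label): "location" ([row, column] as shares, 0 to 1, of the picture: columns of its width, rows of its height, amid what is visible of it).
- nets.trace(camera, label): "region" (384x512 bool, what is visible of it) and "location" ([row, column] as shares, 0 to 1, of the picture: columns of its width, rows of its height, amid what is visible of it).
The state is a dict: "clock": time; "q": joint angles; "qd": joint speeds; "joint_torque": joint torques, N m; "tool_pos": TCP position; "eef_rot": TCP orientation; "contact_force": force on the tool from outside, world axes, zero at the start; "moment": the same for the moment, N m; "opening": opening from 0.0 (shut) to 1.0 (fully open).
Only numpy, scipy, OpenCV 4.12 (cv2) and the standard library are available. Lean on these libraries where they do the work, as an engineer would, in place of code of your own. Each camera call takes 0.05 s, during which the arm holds its last target.

## Task

Six freshly varnished wooden beads are curing in the steel pan: draw the red-handled stirrer out of its leaning holder and stir with it, gently, until every bead lies at least a bead's width (32 mm) from where it started, keeping all of them in the pan and your fingers off them. Then hang the stirrer on the fork-shaped rest, stem down between the two prongs and handle resting across both, and let go. Do not ram the pan or disturb the other things on the bench.

Things in the scene. Friction and masses are not known exactly. Their poses are not given: they have to be found in the camera images.
- pan: Round steel pan, open on top, fixed to the bench: outside diameter 220, wall 5 (inside diameter 210), height 60, flat floor 5 thick. Two dark loop handles stick out 33 beyond the wall along its +x and -x, top at 52. Origin: centre of its underside; z up.
- stand: Grey holder, fixed: dark base plate 170 x 100 x 12 with a square sleeve 70 long (inside 20 x 20, outside 30 x 30, open both ends) leaning 32 deg (0.56 rad) from vertical, upper end towards its -x; the upper mouth's centre is at x -20, 135 above the bench. Two cheeks (45 in x, 6 thick, y = +-18) reach up to 106. Origin: on the bench under the sleeve's middle; z up.
- stirrer: T-shaped stirrer, 180 long, 0.12 kg: wooden stem 130 long (16 square, lower 60 round, dia 16), flat red handle 18 thick (x), 100 wide (y), 50 high (z 130 to 180). Origin: free end of the stem; z along the stem to the handle. Starts with the stem in the stand's sleeve (4 play), the handle's underside on its mouth, leaning 32 deg: all 130 of stem must be drawn out along the lean.
- stirrer_tip (a point): Free end of the stirrer's stem (centre). The stirrer can swivel in the fingers if beads jam against the wall and the push is forced: grip firmly, back off at about 6 N.
- stirrer_shoulder (a point): Centre of the underside of the stirrer's handle, 130 from the tip, on the stem's axis.
- fork: Hanging rest, fixed: base plate 140 x 120 x 12; grey post at x 50 to 62, y +-38, up to 150; two level prongs along x (-50 to 50), each 12 wide, top at 150, with a gap of 40 between them (y -20 to 20), open above, below and at the -x end. Small black balls on the prongs' free ends rise to 157. Origin: on the bench under the prongs' middle; z up.
- fork_mid (a point): Middle of the gap between the prongs, level with their top faces (150 above the bench).
- bead0_center (a point): Centre of a blue barrel-shaped wooden bead, 32 in diameter and 26 high, about 20 g, varnished and slippery (friction about 0.25), loose on the pan's floor, standing on its flat end at the start (centre 18 above the bench).
- bead1_center (a point): Centre of a yellow barrel-shaped wooden bead, 32 in diameter and 26 high, about 20 g, varnished and slippery (friction about 0.25), loose on the pan's floor, standing on its flat end at the start (centre 18 above the bench).
- bead2_center (a point): Centre of a blue barrel-shaped wooden bead, 32 in diameter and 26 high, about 20 g, varnished and slippery (friction about 0.25), loose on the pan's floor, standing on its flat end at the start (centre 18 above the bench).
- bead3_center (a point): Centre of a yellow barrel-shaped wooden bead, 32 in diameter and 26 high, about 20 g, varnished and slippery (friction about 0.25), loose on the pan's floor, standing on its flat end at the start (centre 18 above the bench).
- bead4_center (a point): Centre of a blue barrel-shaped wooden bead, 32 in diameter and 26 high, about 20 g, varnished and slippery (friction about 0.25), loose on the pan's floor, standing on its flat end at the start (centre 18 above the bench).
- bead5_center (a point): Centre of a yellow barrel-shaped wooden bead, 32 in diameter and 26 high, about 20 g, varnished and slippery (friction about 0.25), loose on the pan's floor, standing on its flat end at the start (centre 18 above the bench).
- flask: Bystander. White drinking flask with black cap, diameter 72, height 200, standing. Origin: centre of its underside.
- tape: Bystander. Roll of blue tape lying flat, outside diameter 100, 24 high. Origin: centre of its underside.
- screwdriver: Bystander. Screwdriver lying on the bench, about 200 long along its x. Origin: underside, near its middle.
- branch: Bystander. Round dark branch 225 long (along its x), 25 thick, lying. Origin: underside of its middle.
- tote: Bystander. Yellow open tote 130 x 100 x 60. Origin: centre of its underside.

How it is judged:
On the way, in this order (a step that is already met when the one before it is completed fails the run):
1. the stirrer's tip is inside the pan, below its rim (horizontal distance between stirrer_tip and pan below 0.105 m and z of stirrer_tip in the frame of pan below 0.045 m), for 0.1 s.
2. with the tip still in the pan, every bead is more than 28 mm from where it started and in the pan (all of step 1 and distance of each of bead0_center, bead1_center, bead2_center, bead3_center, bead4_center, bead5_center from where it was at the start of the episode above 0.028 m and horizontal distance between each of bead0_center, bead1_center, bead2_center, bead3_center, bead4_center, bead5_center and pan below 0.105 m and z of each of bead0_center, bead1_center, bead2_center, bead3_center, bead4_center, bead5_center in the frame of pan below 0.06 m), for 0.1 s.
At the end, for the whole second after the job is handed in: The stirrer hangs at rest on the fork: the underside of its handle level with the prongs' top (within 8 mm) and within 30 mm of the gap's middle, stem hanging within 0.15 rad of vertical, carried by the fork. All six beads are in the pan, each more than 28 mm from where it started (horizontal distance between stirrer_shoulder and fork_mid below 0.03 m and z of stirrer_shoulder in the frame of fork_mid between -0.008 and 0.008 m and angle between stirrer's own z axis and vertical below 0.15 rad and linear speed of stirrer below 0.05 m/s and contact force between stirrer and fork above 0.3 N and distance of each of bead0_center, bead1_center, bead2_center, bead3_center, bead4_center, bead5_center from where it was at the start of the episode above 0.028 m and horizontal distance between each of bead0_center, bead1_center, bead2_center, bead3_center, bead4_center, bead5_center and pan below 0.105 m and z of each of bead0_center, bead1_center, bead2_center, bead3_center, bead4_center, bead5_center in the frame of pan below 0.06 m); the robot touches nothing.
It fails at once if a finger touches a bead (contact force between the fingers and bead0 above 0.5 N or contact force between the fingers and bead1 above 0.5 N or contact force between the fingers and bead2 above 0.5 N or contact force between the fingers and bead3 above 0.5 N or contact force between the fingers and bead4 above 0.5 N or contact force between the fingers and bead5 above 0.5 N).
It fails at once if a bead leaves the pan (horizontal distance between any of bead0_center, bead1_center, bead2_center, bead3_center, bead4_center, bead5_center and pan above 0.115 m).
It fails at once if the stirrer or the hand presses on the pan with more than 25 N (contact force between any of stirrer, the arm, the fingers and pan above 25 N).
It fails at once if a bystander is moved by more than 30 mm (distance of any of flask, tape, screwdriver, branch, tote from where it was at the start of the episode above 0.03 m).
It also fails if it takes over 72 s, if anything falls off the work surface, if the arm or the gripper's body presses on something with over 40 N, if the wrist force passes 120 N, or if a joint passes its speed limit or range.

## Working session

There is one attempt and no reset: what is moved stays moved. The work goes in short steps, Python scripts to look and compute and a tool call to move; the robot and the scene stay as the last step left them, time stands still between calls to the robot, and variables do not carry over. Pictures are saved under pics/ and viewed, and the job is handed in when it is done.

Besides the shell and the picture viewer there is one more tool, called after "Emit:" by a JSON object that holds its "fn" and its "kwargs". send_rows: Moves the arm, as the interface text tells. Its arguments: {"type":"object","properties":{"series":{"type":"array"},"force":{"type":"number"}},"required":["series"]}

```bash
ls; mkdir -p pics; python3 - <<'E'
from plant import r, vision, order, nets
import cv2, numpy as np
print(r.get_state())
for n in ["side","top","wrist"]:
    im=vision.snapshot(n); cv2.imwrite(f"pics/{n}0.png",im)
    print(n,vision.camera_params(n))
E
```

```text
pics
{'clock': 0.0, 'q': array([-1.13317009,  0.68999038, -0.19452856,  1.56636208,  0.15732132,
        0.90250002, -0.21511239]), 'qd': array([-5.11851313e-04, -2.05025299e-04, -7.41479352e-04,  1.01468000e-03,
        3.15592501e-05,  1.25439142e-03,  4.23258817e-04]), 'joint_torque': array([-7.25407881e-05, -5.27546668e+01, -1.26613721e+00, -1.53415740e+01,
       -5.25217212e-02,  6.67334738e-03,  1.78059345e-04]), 'tool_pos': array([0.24538469, 0.57413557, 0.24890159]), 'eef_rot': array([ 8.34520132e-01,  5.50976660e-01, -7.36274979e-04,  5.71847001e-04]), 'contact_force': array([ 0.21707702, -0.24971905,  0.09250339]), 'moment': array([ 0.00241049, -0.0152362 ,  0.00404772]), 'opening': 1.0010831806110987}
side {'intrinsics': array([[438.82082579,   0.        , 249.37980479],
       [  0.        , 438.82082579, 200.05124368],
       [  0.        ,   0.        ,   1.        ]]), 'extrinsics': array([[ 0.78243769, -0.62252944,  0.01575919, -0.48578162],
       [-0.4344734 , -0.56385585, -0.70235279,  0.3516992 ],
       [ 0.4461212 ,  0.54270035, -0.71165456,  0.79072622],
     
[... 227 characters left out ...]
]]), 'extrinsics': array([[-0.00545505, -0.99962021,  0.02701254, -0.009849  ],
       [-0.99452776,  0.00260499, -0.10444017,  0.6249849 ],
       [ 0.10433014, -0.02743445, -0.99416426,  1.19106254],
       [ 0.        ,  0.        ,  0.        ,  1.        ]])}
wrist {'intrinsics': array([[316.23682259,   0.        , 256.27305891],
       [  0.        , 316.23682259, 196.74851035],
       [  0.        ,   0.        ,   1.        ]]), 'extrinsics': array([[ 0.39281352,  0.91961556, -0.00218077, -0.62457175],
       [ 0.88147449, -0.37584356,  0.28590967, -0.04003976],
       [ 0.26210736, -0.11423148, -0.95825409,  0.39004316],
       [ 0.        ,  0.        ,  0.        ,  1.        ]])}
```

View pics/side0.png

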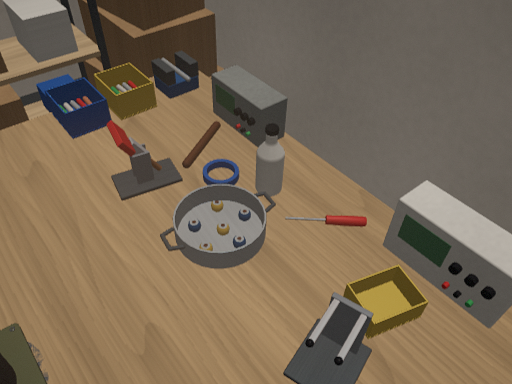

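View pics/top0.png

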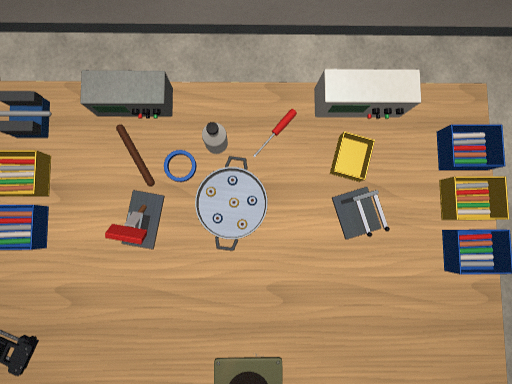

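View pics/wrist0.png

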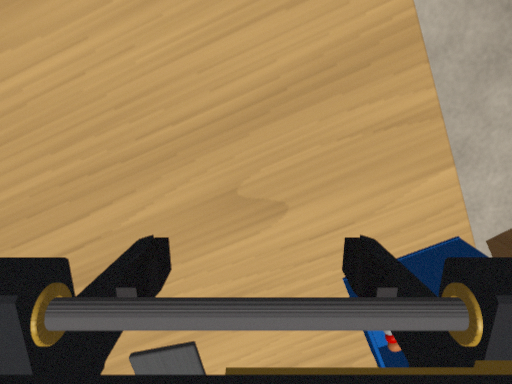

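```bash
cat > h.py <<'E'
import numpy as np
from plant import r, vision, order, nets
P={n:vision.camera_params(n) for n in ["side","top"]}
def proj(n,X,p=None):
    p=p or P[n]; X=np.atleast_2d(X); c=X@p["extrinsics"][:3,:3].T+p["extrinsics"][:3,3]
    u=c@p["intrinsics"].T; return u[:,:2]/u[:,2:]
def unproj(n,uv,z,p=None):
    p=p or P[n]; R=p["extrinsics"][:3,:3]; t=p["extrinsics"][:3,3]
    d=R.T@np.linalg.solve(p["intrinsics"],np.array([uv[0],uv[1],1.])); o=-R.T@t
    return o+d*(z-o[2])/d[2]
E
python3 - <<'E'
from h import *
import pickle
D={}
for cam in ["top","side"]:
    vision.snapshot(cam)
    for l in ["pan","stand","stirrer","fork","bead0_center","flask"]:
        try: o=nets.trace(cam,l)
        except Exception as e: print(l,e); continue
        D[cam,l]=o
        for d in o:
            print(cam,l,round(d["score"],2),np.round(np.array(d["location"])*[384,512],1)[::-1],d["region"].sum())
    for l in ["bead1_center","stirrer_tip","stirrer_shoulder","stand"]:
        for d in nets.boxes_of(cam,l): print("box",cam,l,round(d["score"],2),np.round(np.array(d["location"])*[384,512],1)[::-1])
pickle.dump(D,open("D.pkl","wb"))
E
python3 - <<'E'
import cv2
a=cv2.imread('pics/top0.png');cv2.imwrite('pics/topc.png',cv2.resize(a[110:260,90:190],None,fx=5,fy=4.0*1.25/1.25*1.0,interpolation=cv2.INTER_CUBIC) if 0 else cv2.resize(a[170:260,90:200],None,fx=6,fy=6,interpolation=cv2.INTER_CUBIC))
cv2.imwrite('pics/topf.png',cv2.resize(a[170:260,320:420],None,fx=6,fy=6,interpolation=cv2.INTER_CUBIC))
b=cv2.imread('pics/side0.png');cv2.imwrite('pics/sidec.png',cv2.resize(b[110:200,90:200],None,fx=6,fy=6,interpolation=cv2.INTER_CUBIC))
E
```

```text
top pan 0.57 [230.8 206.4] 4082
top pan 0.29 [125.9 231.4] 603
top pan 0.18 [285.  123.5] 254
top stand 0.85 [147.4 214.3] 1437
top stand 0.63 [184.1 157.2] 312
top stirrer 0.91 [124.3 232. ] 694
top stirrer 0.22 [191.3 172.3] 354
top fork 0.9 [357.7 210.9] 1951
top flask 0.79 [216.9 137.9] 647
box top bead1_center 0.18 [355.3 156.2]
box top stirrer_shoulder 0.96 [127.1 234.6]
box top stand 0.57 [147.9 215.6]
side pan 0.82 [220.7 223.1] 6315
side stand 0.76 [141.8 176.2] 1997
side stirrer 0.67 [121.2 143.3] 513
side fork 0.9 [335.1 349.6] 5141
side bead0_center 0.45 [247.9 215.9] 71
side bead0_center 0.45 [121.  144.9] 484
side flask 0.79 [270.4 163.6] 1597
side flask 0.2 [334.2 348.6] 5083
box side bead1_center 0.4 [387.3 296.7]
box side stirrer_tip 0.89 [119.4 141.4]
box side stirrer_shoulder 0.95 [123.5 140.5]
box side stand 0.96 [139.5 176.5]
```

View pics/topc.png

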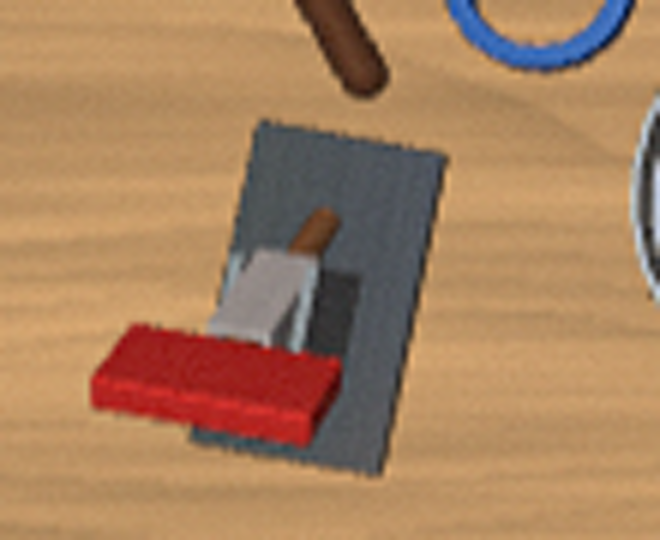

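View pics/sidec.png

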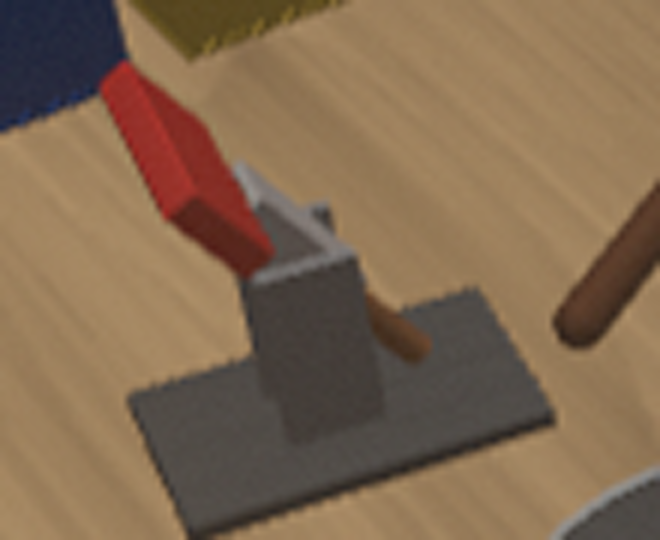

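View pics/topf.png

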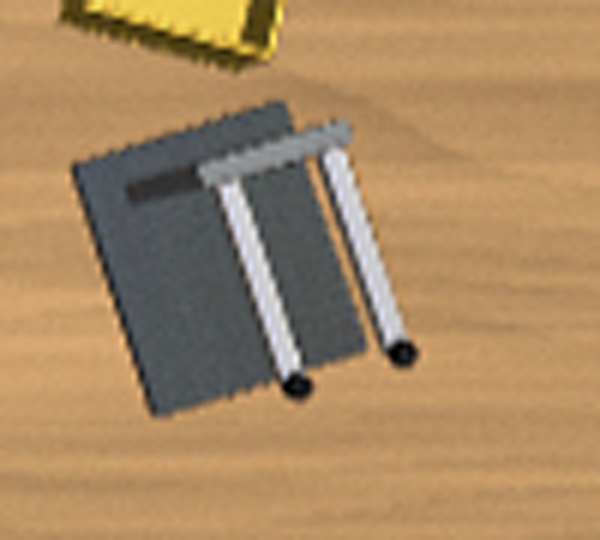

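```bash
cat > fit.py <<'E'
from h import *
from scipy.optimize import least_squares
def fit(obs,x0):
    # obs: list of (cam, uv, local xyz)
    def f(p):
        c,s=np.cos(p[2]),np.sin(p[2]); o=[]
        for cam,uv,l in obs:
            X=[p[0]+c*l[0]-s*l[1],p[1]+s*l[0]+c*l[1],l[2]]
            o+=list(proj(cam,X)[0]-uv)
        return np.array(o)
    s=least_squares(f,x0); return s.x,s.fun.reshape(-1,2)
T=lambda u,v:(90+(u-2.5)/6,170+(v-2.5)/6); S=lambda u,v:(90+(u-2.5)/6,110+(v-2.5)/6); F=lambda u,v:(320+(u-2.5)/6,170+(v-2.5)/6)
a,b,z=.085,.05,.012
th=.56; m=np.array([-.02,0,.135])
ax=np.array([-np.sin(th),0,np.cos(th)]); tx=np.array([np.cos(th),0,np.sin(th)])
# handle top -z.. local pts
def hp(u,v,w): return m+tx*u+np.array([0,v,0])+ax*w
obs=[("top",T(262,122),(a,b,z)),("top",T(446,155),(a,-b,z)),("top",T(382,475),(-a,-b,z)),("top",T(192,440),(-a,b,z)),
("side",S(128,398),(-a,b,z)),("side",S(475,288),(a,b,z)),("side",S(553,415),(a,-b,z)),("side",S(190,530),(-a,-b,z))]
s,res=fit(obs,[.55,.27,0]); print("stand plate",s,np.round(res,1).tolist())
hob=[("top",T(135,325),hp(.009,.05,.05)),("top",T(340,360),hp(.009,-.05,.05)),("top",T(308,415),hp(-.009,-.05,.05)),("top",T(93,380),hp(-.009,.05,.05)),
("side",S(125,62),hp(.009,.05,.05)),("side",S(210,130),hp(.009,-.05,.05)),("side",S(175,215),hp(-.009,-.05,.05)),("side",S(270,245),hp(.009,-.05,0))]
hs,res=fit(hob[4:],[.55,.27,0]); print("stand handle side",hs,np.round(res,1).tolist())
hs,res=fit(obs+hob[4:],[.55,.27,0]); print("stand all",hs,np.round(res,1).tolist())
a,b=.07,.06
fo=[("top",F(75,165),(a,b,z)),("top",F(285,102),(a,-b,z)),("top",F(367,350),(-a,-b,z)),("top",F(155,415),(-a,b,z))]
fs,res=fit(fo,[.5,-.3,0]); print("fork",fs,np.round(res,1).tolist())
fb=[("top",F(297,385),(-.05,.026,.150)),("top",F(402,352),(-.05,-.026,.150))]
for o in fb:
    c,q=np.cos(fs[2]),np.sin(fs[2]);l=o[2];print("ball",o[1],proj(o[0],[fs[0]+c*l[0]-q*l[1],fs[1]+q*l[0]+c*l[1],l[2]]))
# overlay
import cv2
E
python3 fit.py; python3 - <<'E'
import cv2
b=cv2.imread('pics/side0.png');cv2.imwrite('pics/sidef.png',cv2.resize(b[284:384,272:382],None,fx=6,fy=6,interpolation=cv2.INTER_CUBIC))
b=cv2.imread('pics/top0.png');cv2.imwrite('pics/topp.png',cv2.resize(b[150:255,185:280],None,fx=6,fy=5.7,interpolation=cv2.INTER_CUBIC))
E
```

```text
stand plate [ 0.52061966  0.32255583 -0.18303334] [[0.0, -0.1], [0.9, 0.2], [0.5, 1.0], [0.1, 1.1], [-0.6, -1.2], [0.7, -1.1], [0.9, -1.1], [-0.3, -0.0]]
stand handle side [ 0.51647806  0.33665373 -0.11709357] [[-1.2, -3.2], [-1.0, 6.7], [-0.6, -2.1], [2.8, -1.9]]
stand all [ 0.51898235  0.32596939 -0.19033349] [[-0.9, 0.4], [-0.0, 0.8], [-0.8, 1.7], [-1.2, 1.5], [-1.7, -1.8], [-0.2, -1.4], [-0.3, -1.4], [-1.7, -0.6], [2.8, -2.5], [0.2, 8.4], [0.4, -0.8], [4.2, 0.2]]
fork [ 0.53977119 -0.34304906  0.2857072 ] [[-0.5, -0.5], [0.2, -0.7], [0.5, 0.4], [-0.2, 0.7]]
ball (369.0833333333333, 233.75) [[367.54096312 230.56707933]]
ball (386.5833333333333, 228.25) [[385.04932954 225.18728448]]
```

View pics/sidef.png

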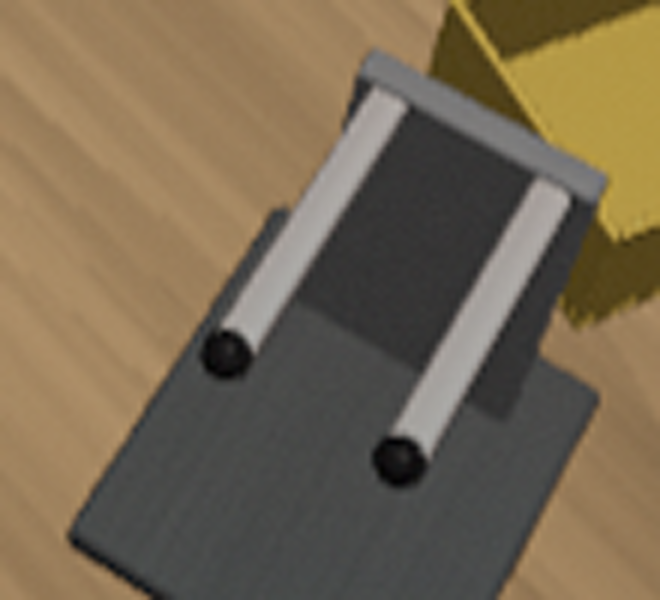

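View pics/topp.png

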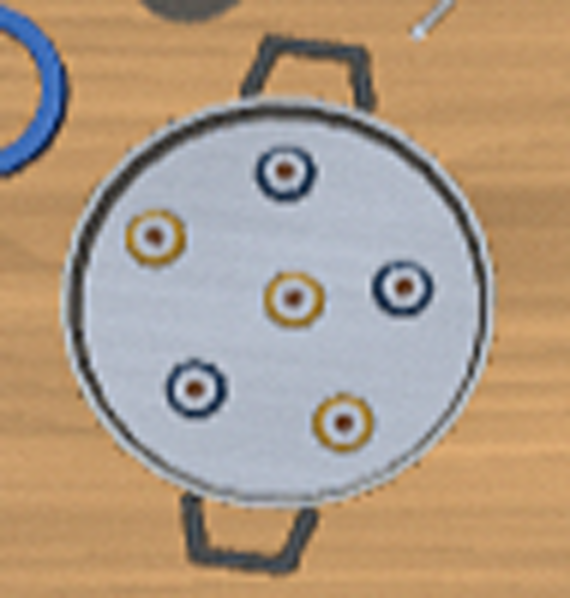

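```bash
cat > ov.py <<'E'
from fit import *
def W(p,l):
    c,q=np.cos(p[2]),np.sin(p[2]); l=np.atleast_2d(l); return np.c_[p[0]+c*l[:,0]-q*l[:,1],p[1]+q*l[:,0]+c*l[:,1],l[:,2]]
def box(im,cam,p,pts,off,sc,col):
    uv=(proj(cam,W(p,pts))-off)*sc+sc/2
    E=[(i,j) for i in range(8) for j in range(i) if bin(i^j).count('1')==1]
    for i,j in E: cv2.line(im,tuple(int(v) for v in uv[i]),tuple(int(v) for v in uv[j]),col,1)
def ba(x0,x1,y0,y1,z0,z1): return np.array([[x,y,z] for x in(x0,x1) for y in (y0,y1) for z in (z0,z1)])
if __name__=="__main__":
    H=np.array([hp(u,v,w) for u in(-.009,.009) for v in(-.05,.05) for w in (0,.05)])
    for cam,off,nm in [("top",(90,170),"a"),("side",(90,105),"b"),("top",(320,170),"c"),("side",(272,284),"d")]:
        im=cv2.imread(f"pics/{cam}0.png"); im=cv2.resize(im[off[1]:off[1]+100,off[0]:off[0]+110],None,fx=6,fy=6,interpolation=cv2.INTER_CUBIC)
        box(im,cam,s,ba(-.085,.085,-.05,.05,0,.012),np.array(off),6,(0,255,0)); box(im,cam,s,H,np.array(off),6,(255,255,0))
        box(im,cam,fs,ba(-.07,.07,-.06,.06,0,.012),np.array(off),6,(0,255,0)); 
        for y in(-.032,.02): box(im,cam,fs,ba(-.05,.05,y,y+.012,.138,.15),np.array(off),6,(255,255,0))
        box(im,cam,fs,ba(.05,.062,-.038,.038,.012,.15),np.array(off),6,(255,0,255))
        cv2.imwrite(f"pics/ov_{nm}.png",im)
    a=[cv2.imread(f"pics/ov_{k}.png") for k in "abcd"]
    m=lambda x:cv2.resize(x[:min(i.shape[0] for i in a)],(400,300))
    cv2.imwrite("pics/ov1.png",np.vstack([np.hstack([m(a[0]),m(a[1])]),np.hstack([m(a[2]),m(a[3])])]))
E
python3 ov.py >/dev/null
```

```text
(no output)
```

View pics/ov1.png

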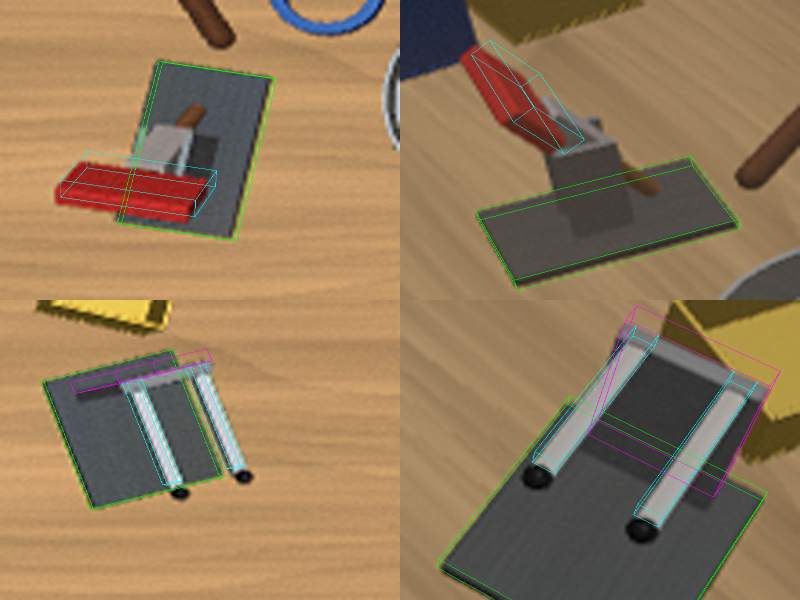

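```bash
cat > fit2.py <<'E'
from ov import *
g=.009
ho=[("top",T(135,325),hp(g,.05,0)),("top",T(341,360),hp(g,-.05,0)),("top",T(308,415),hp(g,-.05,.05)),("top",T(93,380),hp(g,.05,.05)),("top",T(93,405),hp(-g,.05,.05)),("top",T(306,445),hp(-g,-.05,.05)),
("side",S(125,62),hp(g,.05,.05)),("side",S(210,195),hp(g,-.05,.05)),("side",S(172,217),hp(-g,-.05,.05)),("side",S(100,90),hp(-g,.05,.05)),("side",S(272,245),hp(g,-.05,0)),("side",S(250,278),hp(-g,-.05,0)),("side",S(207,128),hp(g,.05,0))]
hs,res=fit(ho,[.52,.32,-.19]); print("handle",hs,np.round(res,1).tolist(),np.abs(res).max())
# free z
def f(p):
    o=[]
    for cam,uv,l in ho:
        o+=list(proj(cam,W(p,np.array(l)+[0,0,p[3]]))[0]-uv)
    return np.array(o)
q=least_squares(f,list(hs)+[0]); print("with dz",q.x,np.sqrt(np.mean(q.fun**2)))
G=lambda u,v:(272+(u-2.5)/6,284+(v-2.5)/6)
fo2=[("top",F(200,165),(.05,.038,.15)),("top",F(352,122),(.062,-.038,.15)),("top",F(355,136),(.05,-.038,.15)),
("side",G(372,50),(.062,.038,.15)),("side",G(610,180),(.062,-.038,.15)),("side",G(600,205),(.05,-.038,.15)),("side",G(360,77),(.05,.038,.15)),
("top",F(297,385),(-.05,.026,.150)),("top",F(402,352),(-.05,-.026,.150)),("side",G(227,353),(-.05,.026,.150)),("side",G(400,460),(-.05,-.026,.150))]
fs2,res=fit(fo2,fs); print("fork",fs2,np.round(res,1).tolist())
fs3,res=fit(fo2[:7],fs); print("fork post only",fs3,np.round(res,1).tolist())
E
python3 fit2.py
```

```text
stand plate [ 0.52061966  0.32255583 -0.18303334] [[0.0, -0.1], [0.9, 0.2], [0.5, 1.0], [0.1, 1.1], [-0.6, -1.2], [0.7, -1.1], [0.9, -1.1], [-0.3, -0.0]]
stand handle side [ 0.51647806  0.33665373 -0.11709357] [[-1.2, -3.2], [-1.0, 6.7], [-0.6, -2.1], [2.8, -1.9]]
stand all [ 0.51898235  0.32596939 -0.19033349] [[-0.9, 0.4], [-0.0, 0.8], [-0.8, 1.7], [-1.2, 1.5], [-1.7, -1.8], [-0.2, -1.4], [-0.3, -1.4], [-1.7, -0.6], [2.8, -2.5], [0.2, 8.4], [0.4, -0.8], [4.2, 0.2]]
fork [ 0.53977119 -0.34304906  0.2857072 ] [[-0.5, -0.5], [0.2, -0.7], [0.5, 0.4], [-0.2, 0.7]]
ball (369.0833333333333, 233.75) [[367.54096312 230.56707933]]
ball (386.5833333333333, 228.25) [[385.04932954 225.18728448]]
handle [ 0.51299776  0.32658897 -0.16688229] [[-0.2, -0.7], [1.2, -0.7], [1.1, 0.1], [-0.3, -0.1], [-0.2, 1.4], [1.2, 0.7], [0.1, -1.5], [-1.6, -1.6], [-0.9, -0.1], [-1.0, -1.3], [2.1, 0.9], [0.3, 0.4], [0.1, -1.5]] 2.0761229784639283
with dz [ 0.51366986  0.32925357 -0.16550399 -0.00417492] 0.8717608108543722
fork [ 0.52939851 -0.34806372  0.2861879 ] [[1.3, 4.1], [0.1, -0.5], [0.9, 1.2], [1.1, -1.6], [1.1, -1.1], [-0.1, -0.1], [-0.1, -1.3], [0.4, 0.6], [0.4, 0.7], [-0.0, -0.4], [-0.1, -0.2]]
fork post only [ 0.52912018 -0.34764445  0.27870577] [[1.3, 4.1], [0.1, -0.4], [0.9, 1.4], [1.1, -1.6], [1.0, -0.9], [-0.3, 0.0], [-0.1, -1.4]]
```

```bash
cat > d.py <<'E'
import sys
from h import *
from scipy.spatial.transform import Rotation as R
def d(x,y,z,yawdeg=None):
    s=r.get_state(); M=R.from_quat(s["eef_rot"]).as_matrix()
    v=M.T@(np.array([x,y,z])-s["tool_pos"])*100
    yaw=np.degrees(np.arctan2(M[1,0],M[0,0]))
    t=0 if yawdeg is None else ((yaw-yawdeg+180)%360-180)
    print("delta",np.round(v,2),"turn",round(t,1),"| pos",np.round(s["tool_pos"],4),"yaw",round(yaw,1),"F",np.round(s["contact_force"],1),"open",round(s["opening"],3),"t",s["clock"])
if __name__=="__main__": d(*map(float,sys.argv[1:]))
E
python3 d.py .4775 .334 .25 -9.6
```

```text
delta [-1.303e+01  3.079e+01 -2.000e-02] turn 76.5 | pos [0.2456 0.5747 0.2498] yaw 66.9 F [ 0.6 -0.6 -0.5] open 0.998 t 1.25
```

Emit:
{"fn": "send_rows", "kwargs": {"series": [{"delta_pos": [-1.6,3.9,0],"turn": 7,"jaw": 0},{"delta_pos": [-3.2,7.7,0],"turn": 14,"jaw": 0},{"delta_pos": [-4.9,11.6,0],"turn": 21,"jaw": 0},{"delta_pos": [-6.5,15.4,0],"turn": 28,"jaw": 0},{"delta_pos": [-8.1,19.3,0],"turn": 35,"jaw": 0},{"delta_pos": [-9.8,23.1,0],"turn": 42,"jaw": 0},{"delta_pos": [-11.4,27,0],"turn": 49,"jaw": 0},{"delta_pos": [-13,30.8,0],"turn": 56,"jaw": 0}], "force": 8}}

```text
clock: 1.92
tool_pos: [0.4782, 0.3334, 0.25]
eef_rot: [0.996, 0.092, 0.0, -0.0]
contact_force: [0.1, 0.4, -0.2]
opening: 1.002
```

```bash
python3 d.py .4775 .334 .25 -9.6
```

```text
delta [-0.05 -0.07  0.  ] turn 20.1 | pos [0.4782 0.3334 0.25  ] yaw 10.5 F [ 0.1  0.4 -0.2] open 1.002 t 1.9167
```

Emit:
{"fn": "send_rows", "kwargs": {"series": [{"delta_pos": [0,0,1],"turn": 7,"jaw": 0},{"delta_pos": [0,0,2],"turn": 14,"jaw": 0},{"delta_pos": [-0.1,-0.1,3],"turn": 20,"jaw": 0},{"delta_pos": [-0.1,-0.1,3],"turn": 20,"jaw": 0}]}}

```text
clock: 2.25
tool_pos: [0.4747, 0.3353, 0.2181]
eef_rot: [0.997, -0.081, -0.001, 0.001]
contact_force: [-0.5, -0.3, -1.1]
opening: 1.006
```

```bash
python3 d.py .4775 .334 .22 -9.6; python3 - <<'E'
from fit2 import *
p=vision.camera_params("wrist"); a=vision.snapshot("wrist"); b=vision.snapshot("side")
H=np.array([hp(u,v,w) for u in(-.009,.009) for v in(-.05,.05) for w in (0,.05)])
hs=np.array([.5135,.328,-.166])
for im,P_ in((a,p),(b,None)):
    X=W(hs,H); uv=proj("side",X,P_)
    for i in range(8):
        for j in range(i):
            if bin(i^j).count('1')==1: cv2.line(im,tuple(int(v) for v in uv[i]),tuple(int(v) for v in uv[j]),(255,255,0),1)
cv2.imwrite("pics/w1.png",a);cv2.imwrite("pics/s1.png",cv2.resize(b[60:220,40:240],None,fx=4,fy=3.7))
E
```

```text
delta [ 0.29  0.08 -0.19] turn 0.3 | pos [0.4747 0.3353 0.2181] yaw -9.3 F [-0.5 -0.3 -1.1] open 1.006 t 2.25
stand plate [ 0.52061966  0.32255583 -0.18303334] [[0.0, -0.1], [0.9, 0.2], [0.5, 1.0], [0.1, 1.1], [-0.6, -1.2], [0.7, -1.1], [0.9, -1.1], [-0.3, -0.0]]
stand handle side [ 0.51647806  0.33665373 -0.11709357] [[-1.2, -3.2], [-1.0, 6.7], [-0.6, -2.1], [2.8, -1.9]]
stand all [ 0.51898235  0.32596939 -0.19033349] [[-0.9, 0.4], [-0.0, 0.8], [-0.8, 1.7], [-1.2, 1.5], [-1.7, -1.8], [-0.2, -1.4], [-0.3, -1.4], [-1.7, -0.6], [2.8, -2.5], [0.2, 8.4], [0.4, -0.8], [4.2, 0.2]]
fork [ 0.53977119 -0.34304906  0.2857072 ] [[-0.5, -0.5], [0.2, -0.7], [0.5, 0.4], [-0.2, 0.7]]
ball (369.0833333333333, 233.75) [[367.54096312 230.56707933]]
ball (386.5833333333333, 228.25) [[385.04932954 225.18728448]]
handle [ 0.51299776  0.32658897 -0.16688229] [[-0.2, -0.7], [1.2, -0.7], [1.1, 0.1], [-0.3, -0.1], [-0.2, 1.4], [1.2, 0.7], [0.1, -1.5], [-1.6, -1.6], [-0.9, -0.1], [-1.0, -1.3], [2.1, 0.9], [0.3, 0.4], [0.1, -1.5]] 2.0761229784639283
with dz [ 0.51366986  0.32925357 -0.16550399 -0.00417492] 0.8717608108543722
fork [ 0.52939851 -0.34806372  0.2861879 ] [[1.3, 4.1], [0.1, -0.5], [0.9, 1.2], [1.1, -1.6], [1.1, -1.1], [-0.1, -0.1], [-0.1, -1.3], [0.4, 0.6], [0.4, 0.7], [-0.0, -0.4], [-0.1, -0.2]]
fork post only [ 0.52912018 -0.34764445  0.27870577] [[1.3, 4.1], [0.1, -0.4], [0.9, 1.4], [1.1, -1.6], [1.0, -0.9], [-0.3, 0.0], [-0.1, -1.4]]
```

View pics/w1.png

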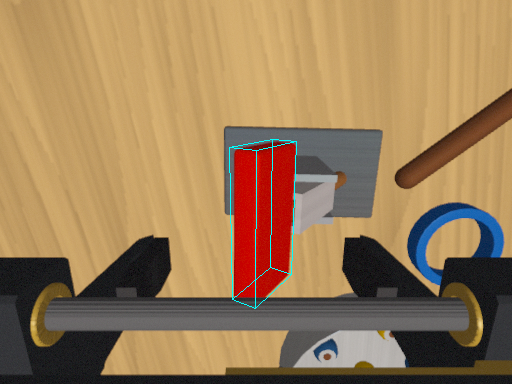

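View pics/s1.png

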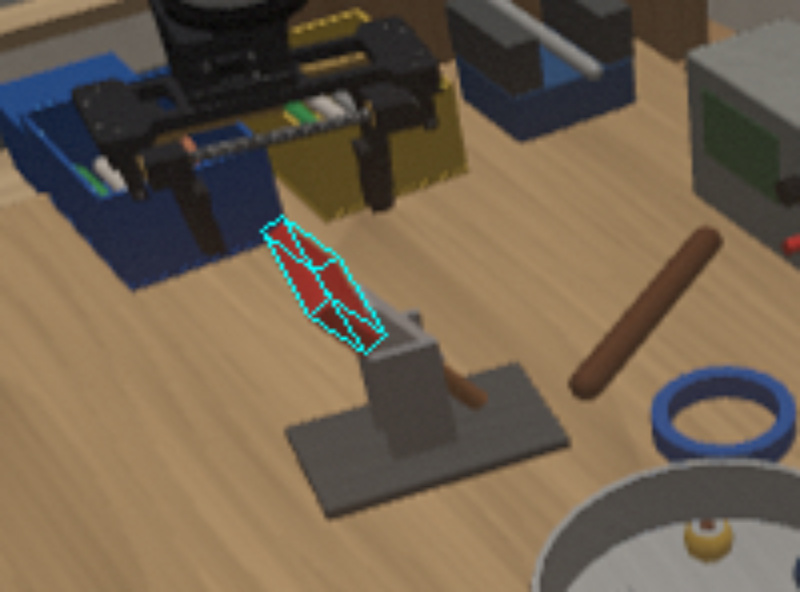

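```bash
python3 d.py .4775 .334 .16 -9.6
```

```text
delta [0.22 0.16 5.97] turn 0.7 | pos [0.4756 0.3359 0.2197] yaw -8.9 F [ 1.1 -0.5  0.4] open 1.001 t 2.35
```

Emit:
{"fn": "send_rows", "kwargs": {"series": [{"delta_pos": [0.2,0.1,2],"turn": 0.7,"jaw": 0},{"delta_pos": [0.2,0.1,4],"turn": 0.7,"jaw": 0},{"delta_pos": [0.2,0.1,5.5],"turn": 0.7,"jaw": 0},{"delta_pos": [0.2,0.1,6],"turn": 0.7,"jaw": 0},{"delta_pos": [0.2,0.1,6],"turn": 0.7,"jaw": 0.3},{"delta_pos": [0.2,0.1,6],"turn": 0.7,"jaw": 0.45},{"delta_pos": [0.2,0.1,6],"turn": 0.7,"jaw": 0.45}], "force": 8}}

```text
clock: 2.93
tool_pos: [0.4784, 0.335, 0.161]
eef_rot: [0.996, -0.085, 0.001, -0.001]
contact_force: [-0.2, -0.8, 0.5]
opening: 0.793
```

```bash
python3 d.py .4775 .334 .16 -9.6; python3 - <<'E'
from h import *
import cv2
b=vision.snapshot("side")
cv2.imwrite("pics/s2.png",cv2.resize(b[60:220,40:240],None,fx=4,fy=3.7))
E
```

```text
delta [-0.08  0.11  0.1 ] turn -0.2 | pos [0.4784 0.335  0.161 ] yaw -9.8 F [-0.2 -0.8  0.5] open 0.793 t 2.9333
```

View pics/s2.png

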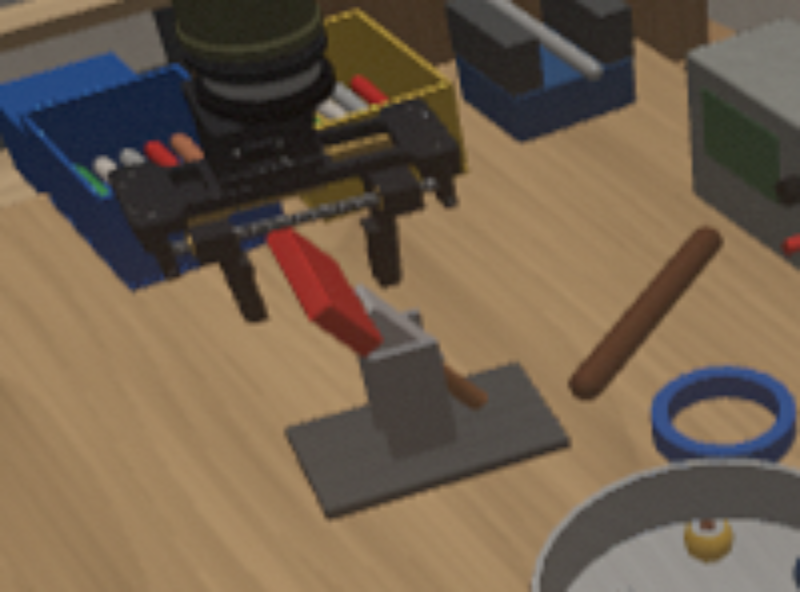

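Emit:
{"fn": "send_rows", "kwargs": {"series": [{"delta_pos": [0,0,0],"turn": 0,"jaw": 0.6},{"delta_pos": [0,0,0],"turn": 0,"jaw": 0.8},{"delta_pos": [0,0,0],"turn": 0,"jaw": 1},{"delta_pos": [0,0,0],"turn": 0,"jaw": 1},{"delta_pos": [0,0,0],"turn": 0,"jaw": 1},{"delta_pos": [0,0,0],"turn": 0,"jaw": 1},{"delta_pos": [0,0,0],"turn": 0,"jaw": 1},{"delta_pos": [0,0,0],"turn": 0,"jaw": 1}], "force": 10}}

```text
clock: 3.65
tool_pos: [0.4778, 0.3345, 0.1601]
eef_rot: [0.996, -0.086, 0.0, -0.0]
contact_force: [-1.3, -1.5, 5.1]
opening: 0.376
```

```bash
python3 d.py .4775 .334 .16 -9.6; python3 - <<'E'
from h import *
import cv2
b=vision.snapshot("side")
cv2.imwrite("pics/s3.png",cv2.resize(b[60:220,40:240],None,fx=4,fy=3.7))
E
```

```text
delta [-0.02  0.05  0.01] turn -0.2 | pos [0.4778 0.3345 0.1601] yaw -9.8 F [-1.3 -1.5  5.1] open 0.376 t 3.65
```

View pics/s3.png

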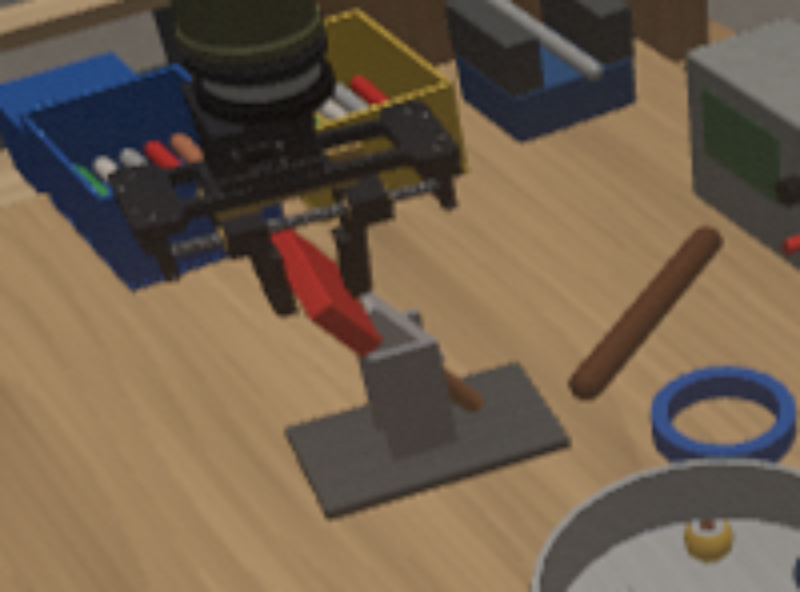

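Emit:
{"fn": "send_rows", "kwargs": {"series": [{"delta_pos": [-0.27,0,-0.42],"turn": 0,"jaw": 1},{"delta_pos": [-0.53,0,-0.85],"turn": 0,"jaw": 1},{"delta_pos": [-0.8,0,-1.27],"turn": 0,"jaw": 1},{"delta_pos": [-1.06,0,-1.69],"turn": 0,"jaw": 1},{"delta_pos": [-1.06,0,-1.69],"turn": 0,"jaw": 1}]}}

```text
clock: 4.12
tool_pos: [0.4672, 0.3367, 0.1776]
eef_rot: [0.996, -0.085, 0.001, -0.001]
contact_force: [1.6, -0.3, 0.8]
opening: 0.371
```

```bash
python3 d.py .4775 .334 .16 -9.6; python3 - <<'E'
from h import *
import cv2
b=vision.snapshot("side")
cv2.imwrite("pics/s4.png",cv2.resize(b[60:220,40:240],None,fx=4,fy=3.7))
E
```

```text
delta [1.06 0.09 1.76] turn -0.2 | pos [0.4672 0.3367 0.1776] yaw -9.8 F [ 1.6 -0.3  0.8] open 0.371 t 4.1167
```

View pics/s4.png

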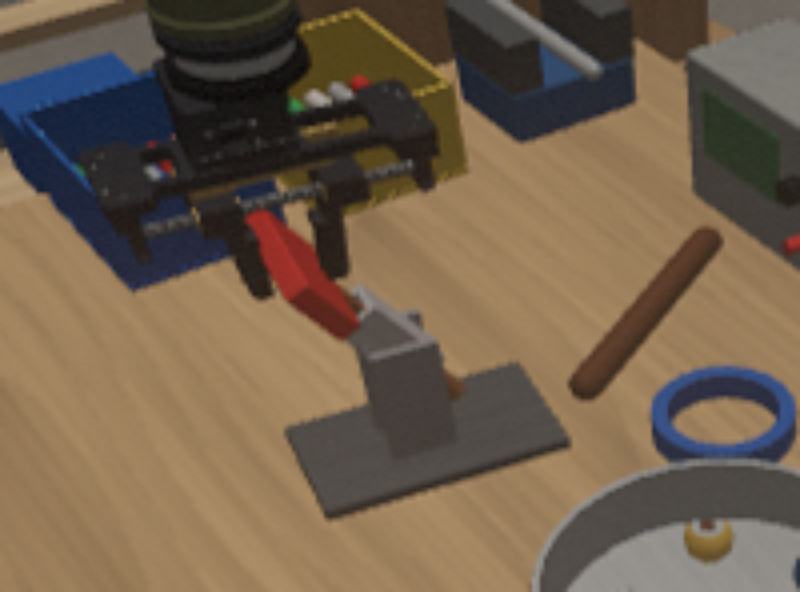

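Emit:
{"fn": "send_rows", "kwargs": {"series": [{"delta_pos": [-0.53,0,-0.85],"turn": 0,"jaw": 1},{"delta_pos": [-1.06,0,-1.7],"turn": 0,"jaw": 1},{"delta_pos": [-1.6,0,-2.54],"turn": 0,"jaw": 1},{"delta_pos": [-2.13,0,-3.39],"turn": 0,"jaw": 1},{"delta_pos": [-2.66,0,-4.24],"turn": 0,"jaw": 1},{"delta_pos": [-3.19,0,-5.09],"turn": 0,"jaw": 1},{"delta_pos": [-3.72,0,-5.93],"turn": 0,"jaw": 1},{"delta_pos": [-3.72,0,-5.93],"turn": 0,"jaw": 1}]}}

```text
clock: 4.83
tool_pos: [0.4297, 0.3437, 0.2379]
eef_rot: [0.996, -0.085, 0.0, -0.001]
contact_force: [1.6, -0.7, 1.0]
opening: 0.375
```

```bash
python3 d.py .4775 .334 .16 -9.6; python3 - <<'E'
from h import *
import cv2
b=vision.snapshot("side")
cv2.imwrite("pics/s5.png",cv2.resize(b[40:200,40:240],None,fx=4,fy=3.7))
E
```

```text
delta [4.87 0.16 7.79] turn -0.1 | pos [0.4297 0.3437 0.2379] yaw -9.7 F [ 1.6 -0.7  1. ] open 0.375 t 4.8333
```

View pics/s5.png

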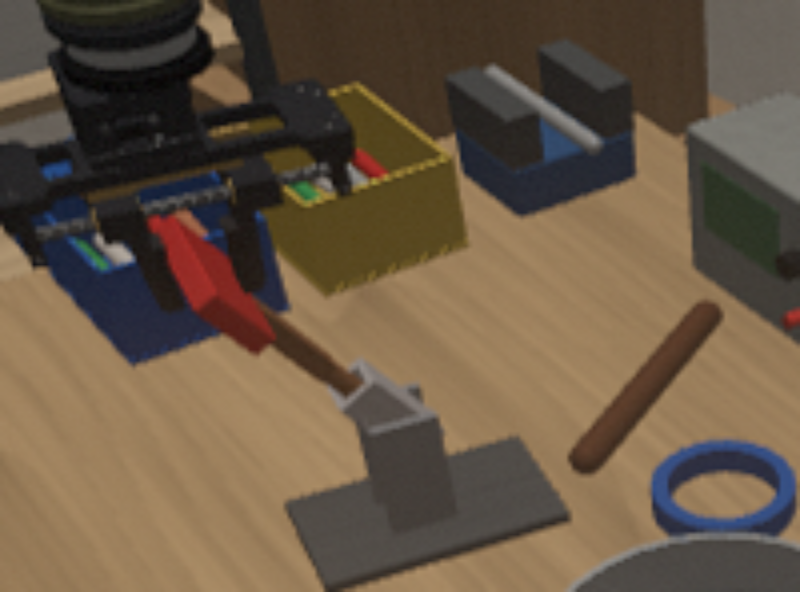

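Emit:
{"fn": "send_rows", "kwargs": {"series": [{"delta_pos": [-0.53,0,-0.85],"turn": 0,"jaw": 1},{"delta_pos": [-1.06,0,-1.7],"turn": 0,"jaw": 1},{"delta_pos": [-1.6,0,-2.54],"turn": 0,"jaw": 1},{"delta_pos": [-2.13,0,-3.39],"turn": 0,"jaw": 1},{"delta_pos": [-2.66,0,-4.24],"turn": 0,"jaw": 1},{"delta_pos": [-3.19,0,-5.5],"turn": 0,"jaw": 1},{"delta_pos": [-3.19,0,-6.5],"turn": 0,"jaw": 1},{"delta_pos": [-3.19,0,-6.5],"turn": 0,"jaw": 1}]}}

```text
clock: 5.55
tool_pos: [0.398, 0.3492, 0.303]
eef_rot: [0.996, -0.085, -0.0, -0.001]
contact_force: [0.3, 0.4, -0.1]
opening: 0.007
```

```bash
python3 d.py .4775 .334 .16 -9.6; python3 - <<'E'
from h import *
import cv2
b=vision.snapshot("side")
cv2.imwrite("pics/s6.png",cv2.resize(b[0:200,0:240],None,fx=3.3,fy=3))
E
```

```text
delta [ 8.09  0.19 14.3 ] turn -0.1 | pos [0.398  0.3492 0.303 ] yaw -9.7 F [ 0.3  0.4 -0.1] open 0.007 t 5.55
```

View pics/s6.png

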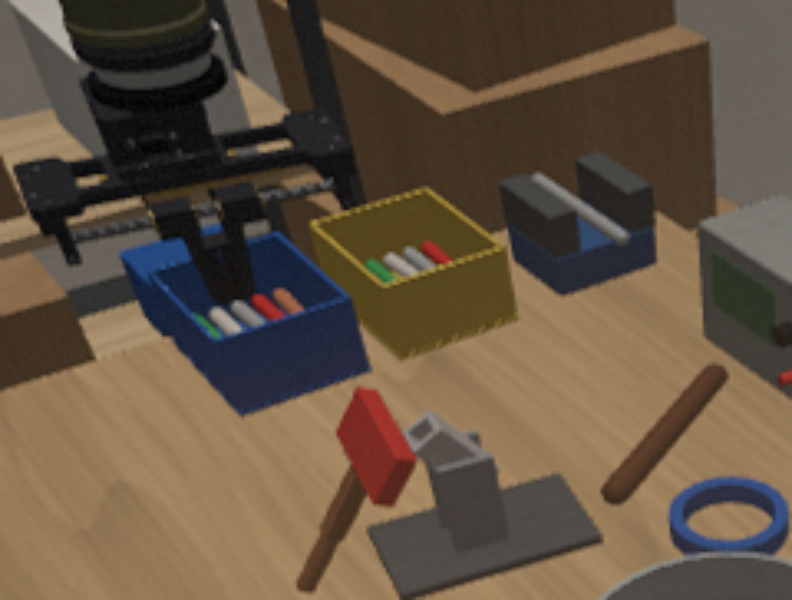

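Emit:
{"fn": "send_rows", "kwargs": {"series": [{"delta_pos": [0,0,0],"turn": 0,"jaw": 0},{"delta_pos": [0,0,0],"turn": 0,"jaw": 0},{"delta_pos": [0,0,0],"turn": 0,"jaw": 0},{"delta_pos": [0,0,0],"turn": 0,"jaw": 0},{"delta_pos": [0,0,0],"turn": 0,"jaw": 0},{"delta_pos": [0,0,0],"turn": 0,"jaw": 0}]}}

```text
clock: 6.1
tool_pos: [0.3991, 0.3479, 0.3006]
eef_rot: [0.996, -0.086, -0.0, 0.0]
contact_force: [-0.5, 0.6, -0.2]
opening: 0.433
```

```bash
python3 - <<'E'
from h import *
import cv2
b=vision.snapshot("side"); t=vision.snapshot("top"); w=vision.snapshot("wrist")
cv2.imwrite("pics/s7.png",cv2.resize(b[50:250,20:260],None,fx=3.3,fy=3));cv2.imwrite("pics/t7.png",cv2.resize(t[150:350,60:300],None,fx=3.3,fy=3));cv2.imwrite("pics/w7.png",w)
E
```

```text
(no output)
```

View pics/s7.png

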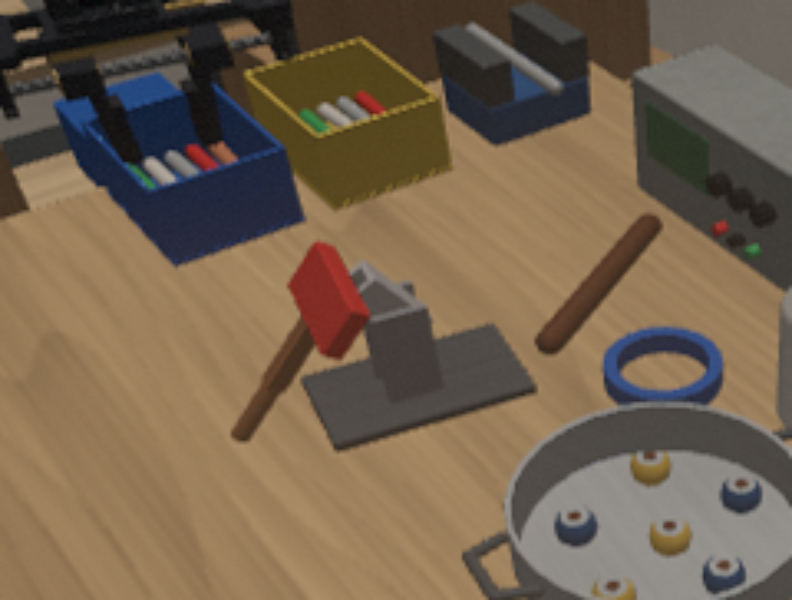

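View pics/t7.png

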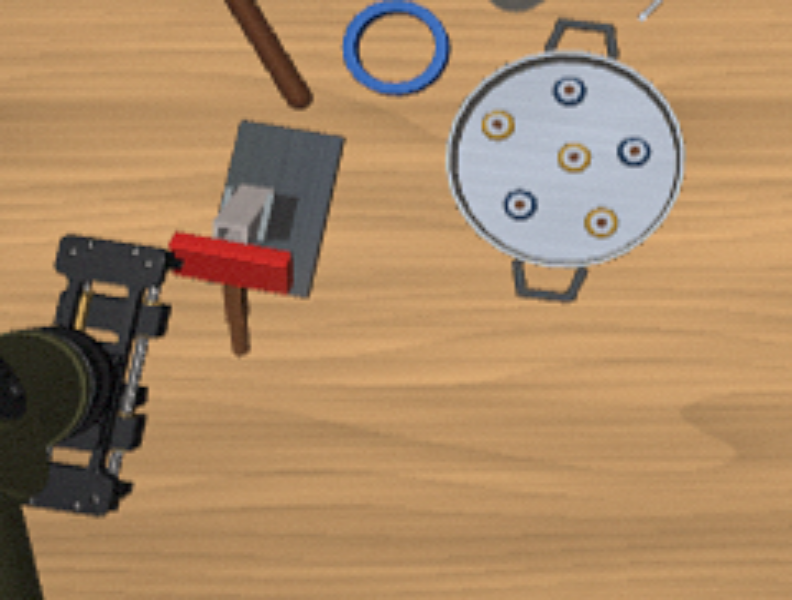

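View pics/w7.png

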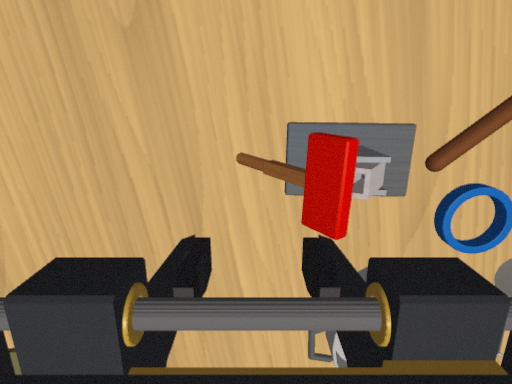

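```bash
python3 - <<'E'
from h import *
import cv2
b=vision.snapshot("side"); t=vision.snapshot("top")
cv2.imwrite("pics/now_s.png",b);cv2.imwrite("pics/now_t.png",t)
cv2.imwrite("pics/s8.png",cv2.resize(b[125:205,85:155],None,fx=8,fy=7.5,interpolation=cv2.INTER_CUBIC));cv2.imwrite("pics/t8.png",cv2.resize(t[215:275,105:155],None,fx=10,fy=10,interpolation=cv2.INTER_CUBIC))
E
```

```text
(no output)
```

View pics/s8.png

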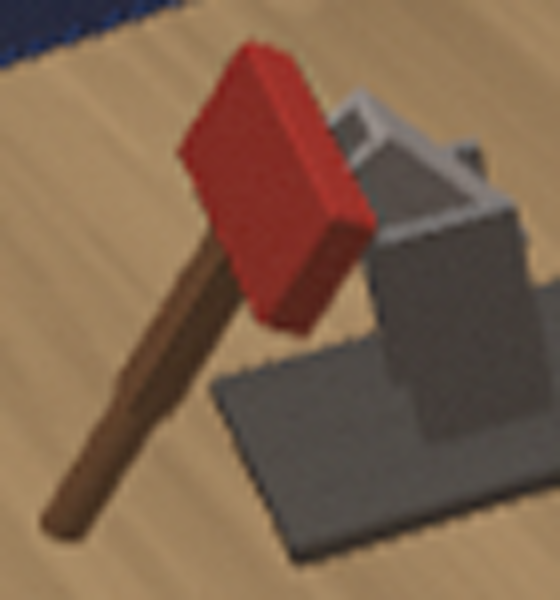

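View pics/t8.png

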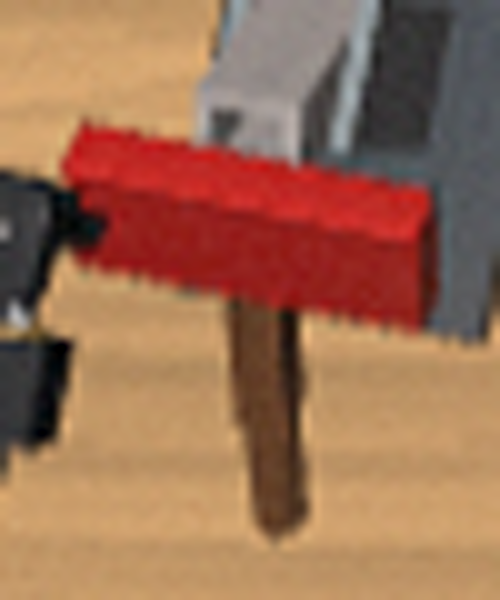

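```bash
cat > pose.py <<'E'
from h import *
from scipy.optimize import least_squares
from scipy.spatial.transform import Rotation as R
S=lambda u,v:(85+(u-3.5)/8,125+(v-3.2)/7.5); T=lambda u,v:(105+(u-4.5)/10,215+(v-4.5)/10)
g,h,a,b=.009,.05,.13,.18
obs=[("side",S(250,42),(-g,h,b)),("side",S(333,218),(-g,-h,b)),("side",S(262,322),(-g,-h,a)),("side",S(180,152),(-g,h,a)),("side",S(376,222),(g,-h,b)),("side",S(303,335),(g,-h,a)),("side",S(288,52),(g,h,b)),("side",S(65,525),(0,0,0.003)),
("top",T(85,122),(g,h,b)),("top",T(432,188),(g,-h,b)),("top",T(420,240),(-g,-h,b)),("top",T(65,165),(-g,h,b)),("top",T(82,262),(-g,h,a)),("top",T(418,325),(-g,-h,a)),("top",T(278,525),(-.003,0,0.003))]
def f(p):
    M=R.from_euler("ZYX",p[3:])
    return np.concatenate([proj(c,M.apply(l)+p[:3])[0]-uv for c,uv,l in obs])
s=least_squares(f,[.4,.33,.01,-.17,.5,0]); print(np.round(s.x,4),np.round(s.fun.reshape(-1,2),1).tolist())
M=R.from_euler("ZYX",s.x[3:]); ez=M.apply([0,0,1]); print("axis",ez, "yaw y",np.degrees(np.arctan2(*(-M.apply([0,1,0])[:2]*[1,-1]))), M.apply([0,1,0]))
for n,l in [("A u- w50",(-g,0,b)),("u+ w50",(g,0,b)),("u- w0",(-g,0,a)),("u+ w0",(g,0,a)),("center",(0,0,.155))]: print(n,np.round(M.apply(l)+s.x[:3],4))
E
python3 pose.py
```

```text
[ 0.3764  0.3537  0.0008 -0.2028  0.6578  0.0177] [[-0.4, -0.9], [-0.1, -1.1], [-0.7, 1.0], [-0.4, -0.0], [1.2, 0.3], [0.8, 1.0], [1.3, -0.1], [0.2, 0.1], [-0.3, -0.8], [0.4, 0.1], [-0.5, 0.1], [-0.8, 0.0], [-0.8, 0.7], [0.3, 1.7], [0.3, -0.1]]
axis [ 0.59522835 -0.14043207  0.79119027] yaw y -12.239129769624704 [0.21197157 0.97717593 0.01397306]
A u- w50 [0.4766 0.3299 0.1487]
u+ w50 [0.4906 0.327  0.1377]
u- w0 [0.4468 0.3369 0.1092]
u+ w0 [0.4608 0.334  0.0982]
center [0.4687 0.332  0.1234]
```

```bash
python3 d.py .4763 .3672 .20 -12; python3 d.py .4763 .3672 .119 -12
```

```text
delta [ 7.27 -3.21 10.09] turn 2.2 | pos [0.3992 0.348  0.3009] yaw -9.8 F [-0.3 -0.6 -0.1] open 0.665 t 6.35
delta [ 7.27 -3.21 18.19] turn 2.2 | pos [0.3992 0.348  0.3009] yaw -9.8 F [-0.3 -0.6 -0.1] open 0.665 t 6.35
```

Emit:
{"fn": "send_rows", "kwargs": {"series": [{"delta_pos": [3,-1.3,3],"turn": 2.2,"jaw": 0},{"delta_pos": [6,-2.6,6],"turn": 2.2,"jaw": 0},{"delta_pos": [7.3,-3.2,9],"turn": 2.2,"jaw": 0.1},{"delta_pos": [7.3,-3.2,12],"turn": 2.2,"jaw": 0.2},{"delta_pos": [7.3,-3.2,14],"turn": 2.2,"jaw": 0.2},{"delta_pos": [7.3,-3.2,16],"turn": 2.2,"jaw": 0.2},{"delta_pos": [7.3,-3.2,17.5],"turn": 2.2,"jaw": 0.2},{"delta_pos": [7.3,-3.2,17.5],"turn": 2.2,"jaw": 0.2}]}}

```text
clock: 7.02
tool_pos: [0.4748, 0.3659, 0.1228]
eef_rot: [0.994, -0.105, -0.002, 0.002]
contact_force: [-0.1, 0.1, -0.1]
opening: 0.803
```

```bash
python3 d.py .4763 .3672 .119 -12; python3 - <<'E'
from h import *
import cv2
b=vision.snapshot("side")
cv2.imwrite("pics/s9.png",cv2.resize(b[80:220,60:220],None,fx=5,fy=4.2))
E
```

```text
delta [ 0.12 -0.16  0.38] turn -0.0 | pos [0.4748 0.3659 0.1228] yaw -12.0 F [-0.1  0.1 -0.1] open 0.803 t 7.0167
```

View pics/s9.png

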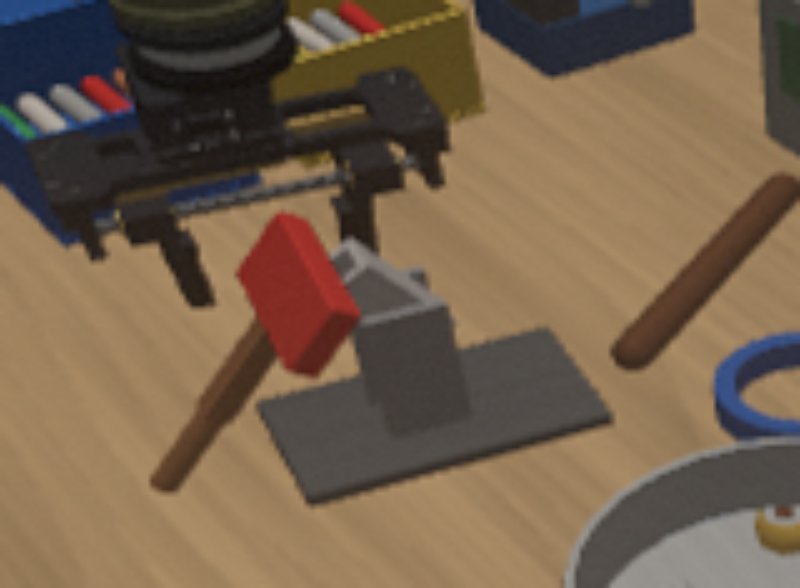

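Emit:
{"fn": "send_rows", "kwargs": {"series": [{"delta_pos": [0.1,0,0.35],"turn": 0,"jaw": 0.3},{"delta_pos": [0.1,0,0.35],"turn": 0,"jaw": 0.5},{"delta_pos": [0.1,0,0.35],"turn": 0,"jaw": 1},{"delta_pos": [0.1,0,0.35],"turn": 0,"jaw": 1},{"delta_pos": [0.1,0,0.35],"turn": 0,"jaw": 1},{"delta_pos": [0.1,0,0.35],"turn": 0,"jaw": 1},{"delta_pos": [0.1,0,0.35],"turn": 0,"jaw": 1}], "force": 8}}

```text
clock: 7.65
tool_pos: [0.4772, 0.3676, 0.123]
eef_rot: [0.995, -0.105, -0.0, -0.001]
contact_force: [-2.3, 0.3, 3.2]
opening: 0.472
```

```bash
python3 d.py .4763 .3672 .119 -12; python3 - <<'E'
from h import *
import cv2
b=vision.snapshot("side")
cv2.imwrite("pics/s10.png",cv2.resize(b[80:220,60:220],None,fx=5,fy=4.2))
E
```

```text
delta [-0.08  0.05  0.4 ] turn -0.0 | pos [0.4772 0.3676 0.123 ] yaw -12.0 F [-2.3  0.3  3.2] open 0.472 t 7.65
```

View pics/s10.png

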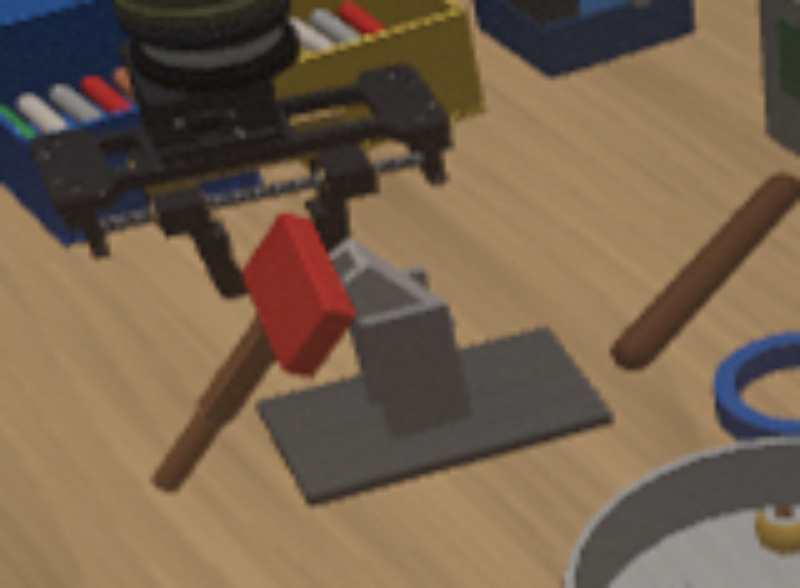

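Emit:
{"fn": "send_rows", "kwargs": {"series": [{"delta_pos": [-0.57,0,-0.35],"turn": 0,"jaw": 1},{"delta_pos": [-1.14,0,-0.68],"turn": 0,"jaw": 1},{"delta_pos": [-1.74,0,-1.0],"turn": 0,"jaw": 1},{"delta_pos": [-2.34,0,-1.3],"turn": 0,"jaw": 1},{"delta_pos": [-3.0,0,-1.55],"turn": 0,"jaw": 1},{"delta_pos": [-3.6,0,-1.8],"turn": 0,"jaw": 1},{"delta_pos": [-3.6,0,-1.8],"turn": 0,"jaw": 1}]}}

```text
clock: 8.28
tool_pos: [0.4412, 0.3758, 0.1414]
eef_rot: [0.995, -0.104, 0.0, -0.001]
contact_force: [0.5, 0.6, 2.2]
opening: 0.392
```

```bash
python3 d.py .4763 .3672 .119 -12; python3 - <<'E'
from h import *
import cv2
b=vision.snapshot("side")
cv2.imwrite("pics/s11.png",cv2.resize(b[80:220,60:220],None,fx=5,fy=4.2))
E
```

```text
delta [3.61 0.12 2.24] turn 0.1 | pos [0.4412 0.3758 0.1414] yaw -11.9 F [0.5 0.6 2.2] open 0.392 t 8.2833
```

View pics/s11.png

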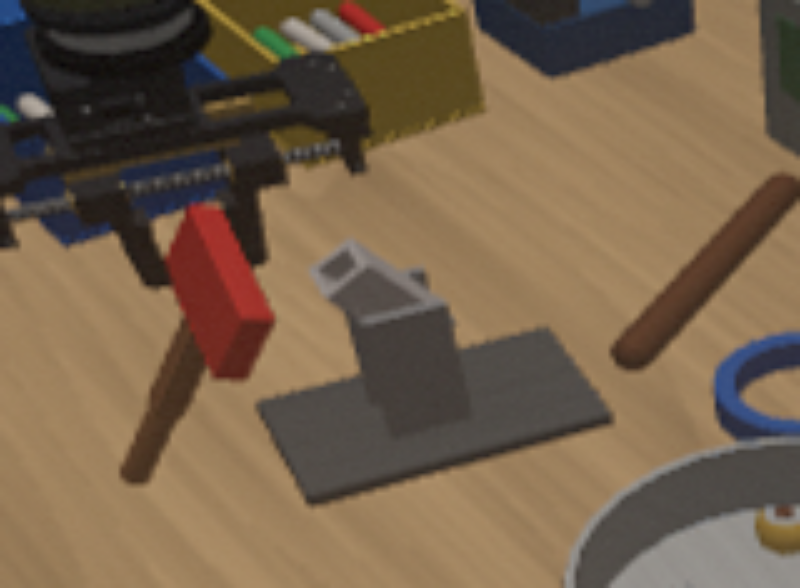

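Emit:
{"fn": "send_rows", "kwargs": {"series": [{"delta_pos": [-0.65,0,-0.2],"turn": 0,"jaw": 1},{"delta_pos": [-1.3,0,-0.38],"turn": 0,"jaw": 1},{"delta_pos": [-2.0,0,-0.53],"turn": 0,"jaw": 1},{"delta_pos": [-2.7,0,-0.67],"turn": 0,"jaw": 1},{"delta_pos": [-3.4,0,-0.77],"turn": 0,"jaw": 1},{"delta_pos": [-4.1,0,-0.85],"turn": 0,"jaw": 1},{"delta_pos": [-4.8,0,-0.9],"turn": 0,"jaw": 1},{"delta_pos": [-4.8,0,-0.9],"turn": 0,"jaw": 1}], "force": 12}}

```text
clock: 9.0
tool_pos: [0.3956, 0.3875, 0.1516]
eef_rot: [0.995, -0.104, 0.001, -0.003]
contact_force: [-0.2, 2.0, 13.1]
opening: 0.263
```

```bash
python3 d.py .4763 .3672 .119 -12; python3 - <<'E'
from h import *
import cv2
b=vision.snapshot("side")
cv2.imwrite("pics/s12.png",cv2.resize(b[80:220,20:180],None,fx=5,fy=4.2))
E
```

```text
delta [8.31 0.34 3.28] turn 0.1 | pos [0.3956 0.3875 0.1516] yaw -11.9 F [-0.2  2.  13.1] open 0.263 t 9.0
```

View pics/s12.png

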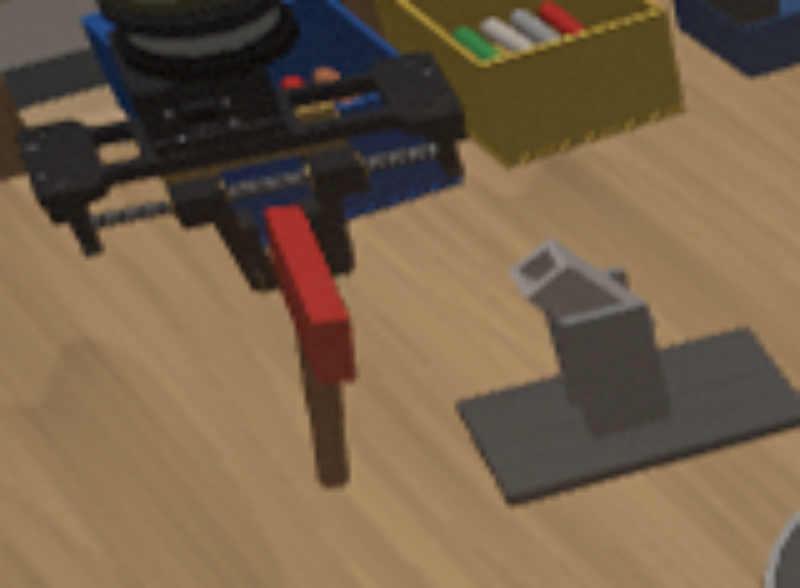

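Emit:
{"fn": "send_rows", "kwargs": {"series": [{"delta_pos": [0,0,-0.2],"turn": 0,"jaw": 1},{"delta_pos": [0,0,-0.3],"turn": 0,"jaw": 1},{"delta_pos": [0,0,-0.4],"turn": 0,"jaw": 1},{"delta_pos": [0,0,-0.4],"turn": 0,"jaw": 1},{"delta_pos": [0,0,-0.8],"turn": 0,"jaw": 1},{"delta_pos": [0,0,-1.5],"turn": 0,"jaw": 1},{"delta_pos": [0,0,-3],"turn": 0,"jaw": 1},{"delta_pos": [0,0,-3],"turn": 0,"jaw": 1}], "force": 60}}

```text
clock: 9.72
tool_pos: [0.3966, 0.385, 0.1816]
eef_rot: [0.994, -0.105, 0.001, -0.001]
contact_force: [0.3, 0.1, -1.6]
opening: 0.198
```

```bash
python3 d.py .4763 .3672 .119 -12; python3 - <<'E'
from h import *
import cv2
b=vision.snapshot("side")
cv2.imwrite("pics/now_s.png",b)
cv2.imwrite("pics/s13.png",cv2.resize(b[80:200,40:140],None,fx=6,fy=5,interpolation=cv2.INTER_CUBIC))
b=vision.snapshot("top")
cv2.imwrite("pics/now_t.png",b)
cv2.imwrite("pics/t13.png",cv2.resize(b[200:300,60:170],None,fx=6,fy=6,interpolation=cv2.INTER_CUBIC))
E
```

```text
delta [8.15 0.1  6.27] turn -0.1 | pos [0.3966 0.385  0.1816] yaw -12.1 F [ 0.3  0.1 -1.6] open 0.198 t 9.7167
```

View pics/s13.png

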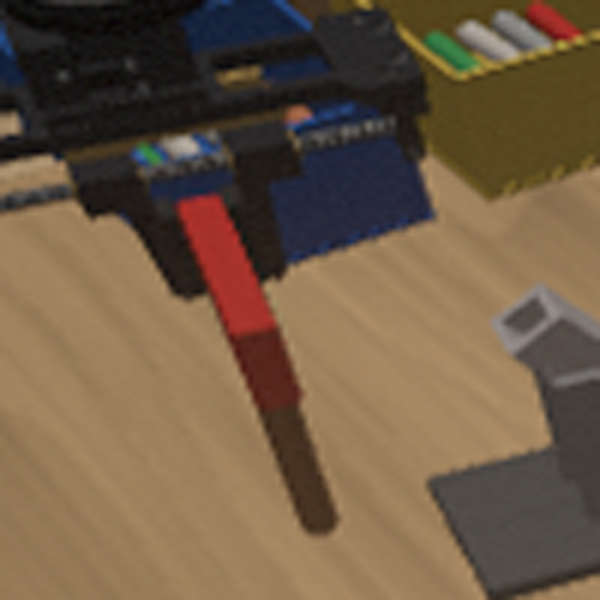

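View pics/t13.png

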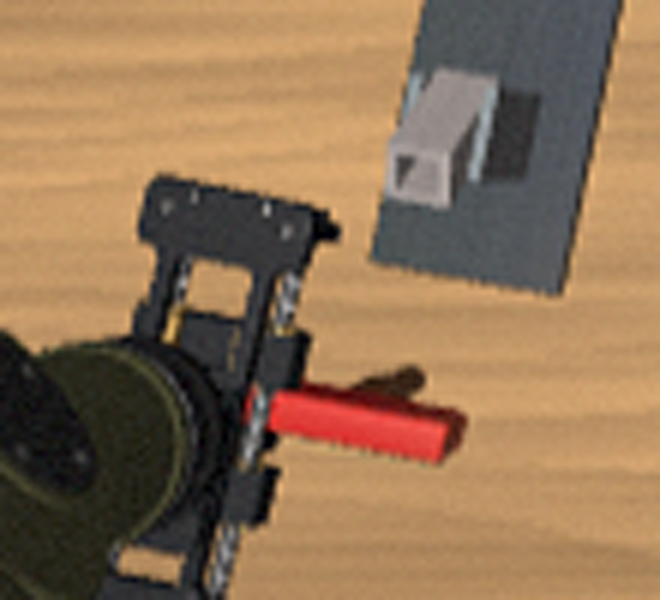

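```bash
cat > grip.py <<'E'
from h import *
from scipy.optimize import least_squares
from scipy.spatial.transform import Rotation as R
def run(obs,tcp,yaw,x0=(.0,-.036,.155,0,0)):
    # params: u0 offset along tool x, v (stirrer center rel. tcp along stirrer y), w of TCP, roll (about jaw), pitch
    E=R.from_euler("z",yaw)
    def pts(p,l): 
        M=E*R.from_euler("XY",[p[3],p[4]])
        return tcp+E.apply([p[0],p[1],0])+M.apply(np.array(l)-[0,0,p[2]])
    f=lambda p: np.concatenate([proj(c,pts(p,l))[0]-uv for c,uv,l in obs])
    s=least_squares(f,x0); return s.x,s.fun.reshape(-1,2),pts
if __name__=="__main__":
    S=lambda u,v:(40+(u-2.5)/6,80+(v-2)/5); T=lambda u,v:(60+(u-2.5)/6,200+(v-2.5)/6)
    g,h=.009,.05
    obs=[("side",S(232,330),(-g,-h,.18)),("side",S(275,322),(g,-h,.18)),("side",S(265,408),(-g,-h,.13)),("side",S(299,398),(g,-h,.13)),("side",S(320,522),(0,0,.002)),("side",S(180,205),(-g,h,.18)),
    ("top",T(468,412),(g,-h,.18)),("top",T(445,462),(-g,-h,.18)),("top",T(408,378),(0.004,0,0)),("top",T(272,432),(-g,0.035,.18))]
    x,res,pts=run(obs[:-1],np.array([.3966,.385,.1816]),np.radians(-12)); print(np.round(x,4),np.round(res,1).tolist()); print("tip",pts(x,(0,0,0)),"shoulder",pts(x,(0,0,.13)))
E
python3 grip.py
```

```text
[ 0.0003 -0.0395  0.1529  0.0921  0.0277] [[0.4, 0.3], [1.5, -0.1], [-0.5, 0.9], [1.8, 0.9], [-0.5, -0.2], [-0.7, -1.8], [-2.1, 1.7], [0.1, 0.4], [0.9, -0.1]]
tip [0.38749847 0.36096455 0.02936724] shoulder [0.38853745 0.34853157 0.15876717]
```

```bash
python3 - <<'E'
from h import *
f=lambda u,v:(185+(u-2.5)/6,150+(v-2.3)/5.7)
c=[unproj("top",f(u,v),.06) for u,v in [(63,300),(494,300),(278,97),(278,506)]]
print("rim l,r,t,b",np.round(c,4).tolist())
pc=np.array([(c[2][0]+c[3][0])/2,(c[0][1]+c[1][1])/2]); print("pan",pc)
for n,(u,v) in dict(b0=(285,172),y0=(155,237),y1=(293,298),b1=(403,288),b2=(195,388),y2=(343,422)).items():
    X=unproj("top",f(u,v),.031)[:2]; print(n,np.round(X,4),"rel",np.round(X-pc,4),np.round(np.linalg.norm(X-pc),3))
# flask etc
import pickle; D=pickle.load(open("D.pkl","rb"))
# side check of pan center rim
m=D["side","pan"][0]["region"]; ys,xs=np.nonzero(m); print(xs.min(),xs.max(),ys.min(),ys.max())
t=np.linspace(0,6.28,60); q=proj("side",np.c_[pc[0]+.11*np.cos(t),pc[1]+.11*np.sin(t),0*t+.06]); print(q.min(0),q.max(0))
E
```

```text
rim l,r,t,b [[0.571, 0.158, 0.06], [0.5701, -0.058, 0.06], [0.6789, 0.0505, 0.06], [0.4627, 0.0505, 0.06]]
pan [0.57077689 0.05001695]
b0 [0.6421 0.0476] rel [ 0.0713 -0.0024] 0.071
y0 [0.6067 0.1145] rel [0.036  0.0645] 0.074
y1 [0.5734 0.0435] rel [ 0.0026 -0.0065] 0.007
b1 [ 0.5786 -0.0131] rel [ 0.0078 -0.0631] 0.064
b2 [0.5251 0.0937] rel [-0.0457  0.0436] 0.063
y2 [0.5065 0.018 ] rel [-0.0643 -0.032 ] 0.072
161 275 184 269
[172.53801459 182.2670763 ] [266.62668498 251.49321541]
```

```bash
cat >> d.py <<'E'
E
cat > path.py <<'E'
from h import *
from scipy.spatial.transform import Rotation as R
pc=np.array([.571,.050]); OFF=np.array([.0091,.024,.1522])
def rows(tips,z):
    s=r.get_state(); M=R.from_quat(s["eef_rot"]).as_matrix()
    print("tip now rel pan",np.round(s["tool_pos"]-OFF-[*pc,0],4),"F",np.round(s["contact_force"],1),"t",s["clock"])
    for t in tips:
        v=M.T@(np.array([pc[0]+t[0],pc[1]+t[1],z])+OFF-s["tool_pos"])*100; print([float(x) for x in np.round(v,1)])
E
python3 -c "
from path import *
rows([(.05,-.045)],.10)"
```

```text
tip now rel pan [-0.1844  0.3106  0.0276] F [ 0.1  0.4 -1.7] t 9.8167
[30.3, 29.9, -7.2]
```

Emit:
{"fn": "send_rows", "kwargs": {"series": [{"delta_pos": [0,0,-3.5],"turn": 0,"jaw": 1},{"delta_pos": [0,0.5,-7.2],"turn": 0,"jaw": 1},{"delta_pos": [2,3,-8.5],"turn": 0,"jaw": 1},{"delta_pos": [4.2,6,-8.5],"turn": 0,"jaw": 1},{"delta_pos": [7,8.6,-8.5],"turn": 0,"jaw": 1},{"delta_pos": [9.6,11.2,-8.5],"turn": 0,"jaw": 1},{"delta_pos": [12.2,13.8,-8.5],"turn": 0,"jaw": 1},{"delta_pos": [14.8,16.4,-8.5],"turn": 0,"jaw": 1}]}}

```text
clock: 10.48
tool_pos: [0.5062, 0.1914, 0.2638]
eef_rot: [0.994, -0.105, -0.001, 0.0]
contact_force: [-0.1, 0.8, -1.2]
opening: 0.2
```

```bash
python3 -c "
from path import *
rows([(.05,-.045)],.10)"
```

```text
tip now rel pan [-0.0739  0.1174  0.1116] F [-0.1  0.8 -1.2] t 10.4833
[15.5, 13.3, 1.2]
```

Emit:
{"fn": "send_rows", "kwargs": {"series": [{"delta_pos": [2.6,2.2,0],"turn": 0,"jaw": 1},{"delta_pos": [5.2,4.5,0],"turn": 0,"jaw": 1},{"delta_pos": [7.8,6.7,0],"turn": 0,"jaw": 1},{"delta_pos": [10.4,8.9,0],"turn": 0,"jaw": 1},{"delta_pos": [13,11.1,0],"turn": 0,"jaw": 1},{"delta_pos": [14.8,12.7,0.6],"turn": 0,"jaw": 1},{"delta_pos": [15.5,13.3,1.2],"turn": 0,"jaw": 1},{"delta_pos": [15.5,13.3,1.2],"turn": 0,"jaw": 1}]}}

```text
clock: 11.15
tool_pos: [0.6294, 0.0278, 0.2501]
eef_rot: [0.994, -0.107, -0.002, 0.001]
contact_force: [-1.2, -0.5, -2.2]
opening: 0.198
```

```bash
python3 - <<'E'
from path import *
rows([(.05,-.045)],.10); rows([(.05,-.045)],.016)
import cv2
b=vision.snapshot("side"); t=vision.snapshot("top")
cv2.imwrite("pics/s14.png",b[50:350]);cv2.imwrite("pics/t14.png",cv2.resize(t[90:270,160:320],None,fx=4,fy=3.3,interpolation=cv2.INTER_CUBIC))
cv2.imwrite("pics/s14c.png",cv2.resize(b[120:280,150:310],None,fx=5,fy=3.7,interpolation=cv2.INTER_CUBIC))
E
```

```text
tip now rel pan [ 0.0493 -0.0462  0.0979] F [-1.2 -0.5 -2.2] t 11.15
[0.0, -0.1, -0.2]
tip now rel pan [ 0.0493 -0.0462  0.0979] F [-1.2 -0.5 -2.2] t 11.15
[0.1, -0.2, 8.2]
```

View pics/s14c.png

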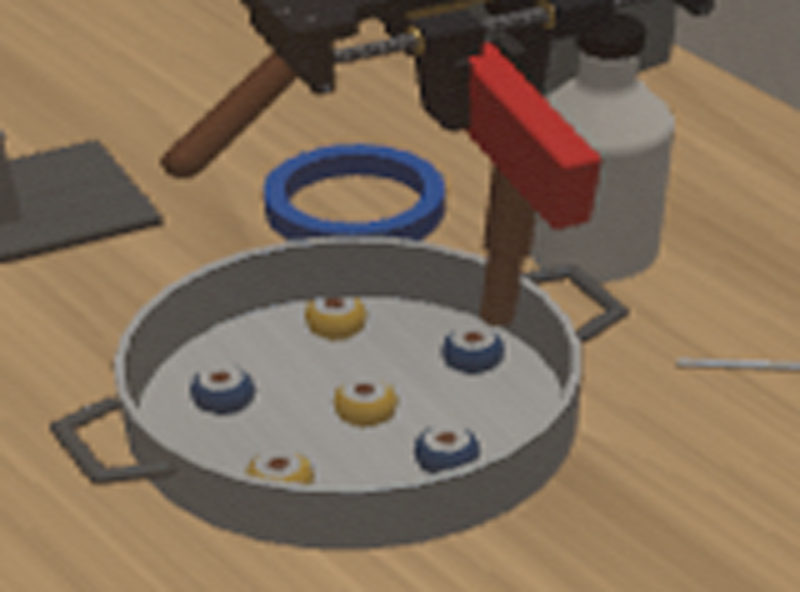

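View pics/t14.png

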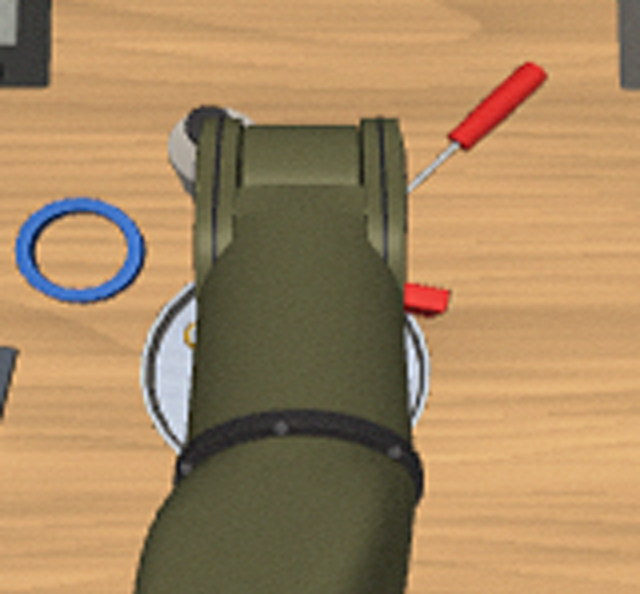

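```bash
python3 - <<'E'
from grip import *
from path import *
t=np.array([.6294,.0278,.2501])
print(proj("side",t-OFF), proj("side",t-OFF+[0,0,.004]))
S=lambda u,v:(150+(u-2)/5,120+(v-1.5)/3.7)
g,h=.009,.05
obs=[("side",S(487,48),(-g,h,.18)),("side",S(552,172),(-g,-h,.18)),("side",S(601,158),(g,-h,.18)),("side",S(555,226),(-g,-h,.13)),("side",S(590,215),(g,-h,.13)),("side",S(500,321),(0,0,.001))]
import grip
E=np.radians(-12.2)
# fix u0=0,pitch=0
from scipy.optimize import least_squares
_,_,pts=grip.run(obs,t,E)
f=lambda p: np.concatenate([proj(c,pts([0,p[0],p[1],p[2],p[3]],l))[0]-uv for c,uv,l in obs])
s=least_squares(f,[-.036,.155,.09,0]); print(s.x,s.fun.reshape(-1,2).round(1).tolist()); x=[0,*s.x]; print("tip",pts(x,(0,0,0)),"off",t-pts(x,(0,0,0)))
E
```

```text
[[248.82755002 205.00732709]] [[248.85371831 203.78493972]]
[-0.03792057  0.15459424  0.07730382  0.02118098] [[-6.6, -0.2], [3.0, -1.8], [1.5, -0.5], [0.1, 1.7], [1.0, 2.1], [-0.4, -1.0]]
tip [0.62070858 0.00309433 0.09600202] off [0.00869142 0.02470567 0.15409798]
```

Emit:
{"fn": "send_rows", "kwargs": {"series": [{"delta_pos": [0.1,-0.1,2.5],"turn": 0,"jaw": 1},{"delta_pos": [0.1,-0.1,5],"turn": 0,"jaw": 1},{"delta_pos": [0.1,-0.1,7],"turn": 0,"jaw": 1},{"delta_pos": [0.1,-0.1,8.1],"turn": 0,"jaw": 1},{"delta_pos": [0.1,-0.1,8.1],"turn": 0,"jaw": 1}]}}

```text
clock: 11.67
tool_pos: [0.6285, 0.034, 0.1691]
eef_rot: [0.995, -0.103, -0.003, -0.0]
contact_force: [-1.1, 0.5, -1.2]
opening: 0.202
```

```bash
python3 - <<'E'
from path import *
import cv2
a=np.radians(np.linspace(-42,215,22)); rr=np.r_[.066,.069,np.full(20,.072)]
rows(list(zip(rr*np.cos(a),rr*np.sin(a))),.016)
b=vision.snapshot("side")
cv2.imwrite("pics/s15.png",cv2.resize(b[120:280,150:310],None,fx=5,fy=3.7,interpolation=cv2.INTER_CUBIC))
E
```

```text
tip now rel pan [ 0.0484 -0.04    0.0169] F [-1.1  0.5 -1.2] t 11.6667
[0.2, 0.4, 0.1]
[1.0, -0.8, 0.1]
[1.6, -2.2, 0.1]
[1.6, -3.7, 0.1]
[1.3, -5.2, 0.1]
[0.6, -6.6, 0.1]
[-0.3, -7.9, 0.1]
[-1.5, -8.9, 0.1]
[-2.8, -9.6, 0.1]
[-4.3, -10.0, 0.1]
[-5.8, -10.1, 0.1]
[-7.4, -9.9, 0.1]
[-8.8, -9.3, 0.1]
[-10.1, -8.5, 0.2]
[-11.2, -7.4, 0.2]
[-12.0, -6.1, 0.2]
[-12.5, -4.7, 0.2]
[-12.7, -3.2, 0.2]
[-12.6, -1.6, 0.2]
[-12.2, -0.2, 0.2]
[-11.5, 1.2, 0.2]
[-10.5, 2.3, 0.2]
```

View pics/s15.png

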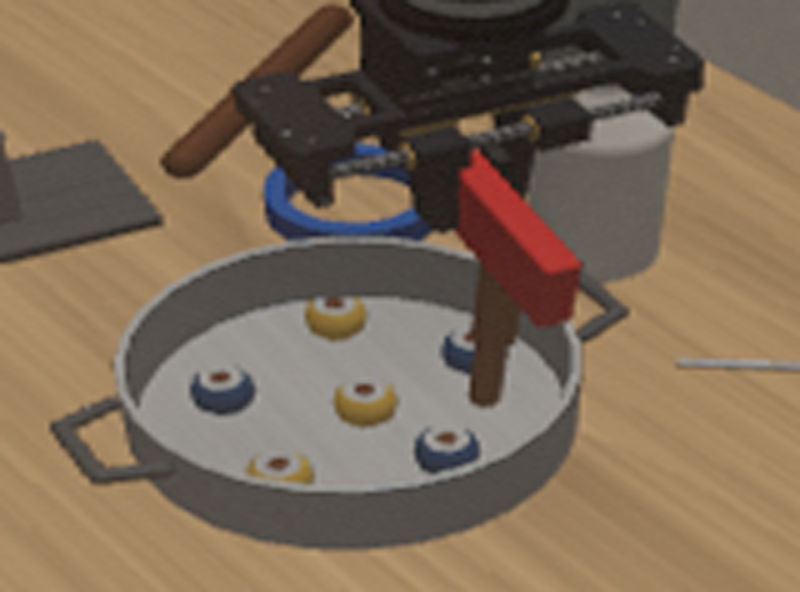

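Emit:
{"fn": "send_rows", "kwargs": {"series": [{"delta_pos": [1.0,-0.8,0],"turn": 0,"jaw": 1},{"delta_pos": [1.6,-2.2,0],"turn": 0,"jaw": 1},{"delta_pos": [1.6,-3.7,0],"turn": 0,"jaw": 1},{"delta_pos": [1.3,-5.2,0],"turn": 0,"jaw": 1},{"delta_pos": [0.6,-6.6,0],"turn": 0,"jaw": 1},{"delta_pos": [-0.3,-7.9,0],"turn": 0,"jaw": 1},{"delta_pos": [-1.5,-8.9,0],"turn": 0,"jaw": 1},{"delta_pos": [-2.8,-9.6,0],"turn": 0,"jaw": 1}]}}

```text
clock: 12.38
tool_pos: [0.6227, 0.1343, 0.172]
eef_rot: [0.995, -0.104, 0.0, -0.001]
contact_force: [-0.4, -1.0, -2.5]
opening: 0.2
```

```bash
python3 - <<'E'
from path import *
import cv2
a=np.radians(np.linspace(-42,215,22)); rr=np.r_[.066,.069,np.full(20,.072)]
rows(list(zip(rr*np.cos(a),rr*np.sin(a)))[8:],.016)
b=vision.snapshot("side")
cv2.imwrite("pics/s16.png",cv2.resize(b[120:280,150:310],None,fx=5,fy=3.7,interpolation=cv2.INTER_CUBIC))
E
```

```text
tip now rel pan [0.0426 0.0603 0.0198] F [-0.4 -1.  -2.5] t 12.3833
[-0.2, 0.1, 0.4]
[-1.7, -0.3, 0.4]
[-3.2, -0.4, 0.4]
[-4.7, -0.2, 0.4]
[-6.2, 0.3, 0.4]
[-7.5, 1.2, 0.4]
[-8.5, 2.3, 0.4]
[-9.4, 3.6, 0.4]
[-9.9, 5.0, 0.4]
[-10.1, 6.5, 0.4]
[-10.0, 8.0, 0.4]
[-9.6, 9.5, 0.4]
[-8.9, 10.9, 0.4]
[-7.9, 12.0, 0.4]
```

View pics/s16.png

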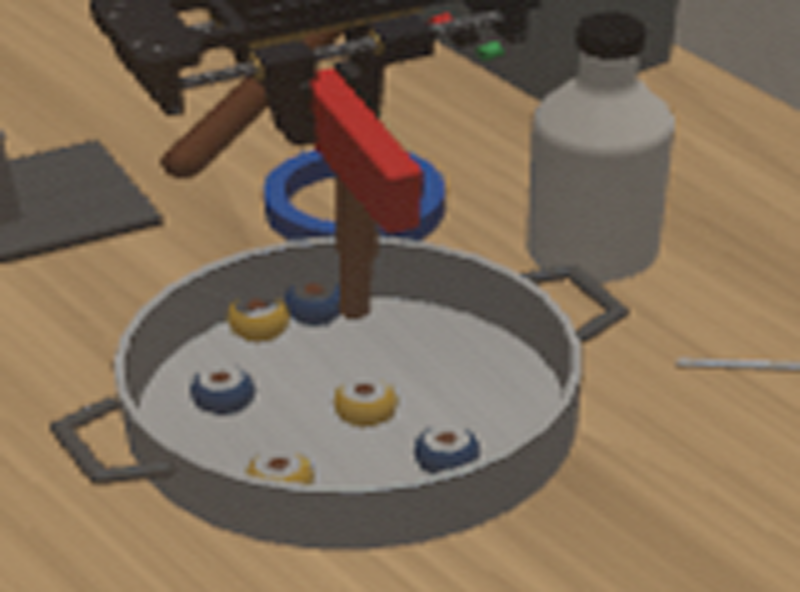

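Emit:
{"fn": "send_rows", "kwargs": {"series": [{"delta_pos": [-1.7,-0.3,0.1],"turn": 0,"jaw": 1},{"delta_pos": [-3.2,-0.4,0.2],"turn": 0,"jaw": 1},{"delta_pos": [-4.7,-0.2,0.2],"turn": 0,"jaw": 1},{"delta_pos": [-6.2,0.3,0.2],"turn": 0,"jaw": 1},{"delta_pos": [-7.5,1.2,0.2],"turn": 0,"jaw": 1},{"delta_pos": [-8.5,2.3,0.2],"turn": 0,"jaw": 1},{"delta_pos": [-9.4,3.6,0.2],"turn": 0,"jaw": 1},{"delta_pos": [-9.9,5.0,0.2],"turn": 0,"jaw": 1}]}}

```text
clock: 13.1
tool_pos: [0.5147, 0.1036, 0.17]
eef_rot: [0.995, -0.104, -0.0, -0.0]
contact_force: [1.2, -0.9, -0.8]
opening: 0.198
```

```bash
python3 - <<'E'
from path import *
import cv2
a=np.radians(np.linspace(-42,215,22)); rr=np.r_[.066,.069,np.full(20,.072)]
rows(list(zip(rr*np.cos(a),rr*np.sin(a)))[16:],.016)
b=vision.snapshot("side")
cv2.imwrite("pics/s17.png",cv2.resize(b[120:280,150:310],None,fx=5,fy=3.7,interpolation=cv2.INTER_CUBIC))
E
```

```text
tip now rel pan [-0.0654  0.0296  0.0178] F [ 1.2 -0.9 -0.8] t 13.1
[0.0, -0.2, 0.2]
[-0.2, 1.3, 0.2]
[-0.1, 2.8, 0.2]
[0.4, 4.3, 0.2]
[1.1, 5.6, 0.2]
[2.1, 6.8, 0.2]
```

View pics/s17.png

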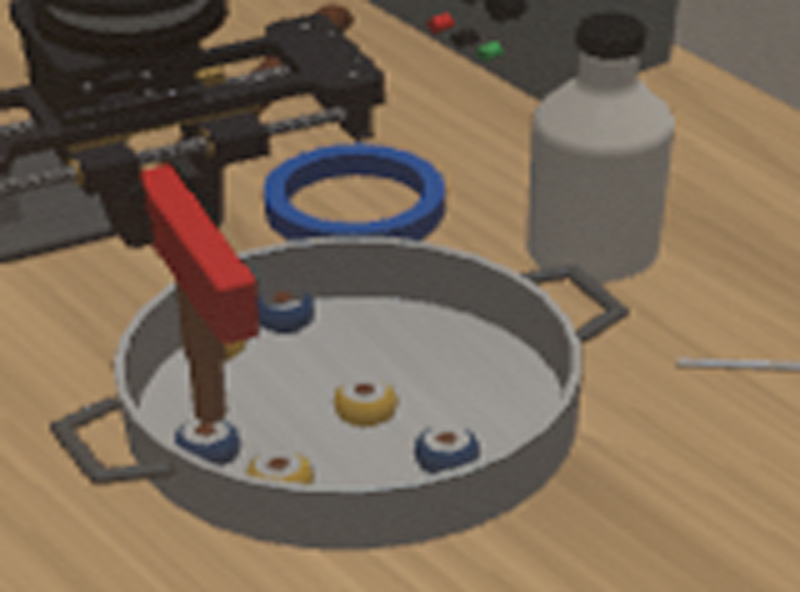

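```bash
python3 - <<'E'
from path import *
a=np.radians(np.arange(168,292,12)); rr=np.full(len(a),.068)
rows(list(zip(rr*np.cos(a),rr*np.sin(a))),.016)
E
```

```text
tip now rel pan [-0.0669  0.0256  0.0177] F [-2.1 -3.2 -1.6] t 13.15
[0.3, 1.1, 0.2]
[0.4, 2.5, 0.2]
[0.9, 3.9, 0.2]
[1.6, 5.1, 0.2]
[2.5, 6.2, 0.2]
[3.7, 7.0, 0.2]
[5.0, 7.6, 0.2]
[6.4, 7.9, 0.2]
[7.8, 7.9, 0.2]
[9.2, 7.6, 0.2]
[10.5, 7.0, 0.2]
```

Emit:
{"fn": "send_rows", "kwargs": {"series": [{"delta_pos": [0.3,1.1,0.1],"turn": 0,"jaw": 1},{"delta_pos": [0.4,2.5,0.1],"turn": 0,"jaw": 1},{"delta_pos": [0.9,3.9,0.1],"turn": 0,"jaw": 1},{"delta_pos": [1.6,5.1,0.1],"turn": 0,"jaw": 1},{"delta_pos": [2.5,6.2,0.1],"turn": 0,"jaw": 1},{"delta_pos": [3.7,7.0,0.1],"turn": 0,"jaw": 1},{"delta_pos": [5.0,7.6,0.1],"turn": 0,"jaw": 1}]}}

```text
clock: 13.73
tool_pos: [0.5503, 0.0172, 0.1687]
eef_rot: [0.994, -0.105, 0.0, 0.0]
contact_force: [-0.4, -0.7, -1.4]
opening: 0.199
```

```bash
python3 - <<'E'
from path import *
import cv2
a=np.radians(np.arange(240,320,12)); rr=np.full(len(a),.068)
rows(list(zip(rr*np.cos(a),rr*np.sin(a))),.016)
b=vision.snapshot("side")
cv2.imwrite("pics/s18.png",cv2.resize(b[120:280,150:310],None,fx=5,fy=3.7,interpolation=cv2.INTER_CUBIC))
E
```

```text
tip now rel pan [-0.0298 -0.0568  0.0165] F [-0.4 -0.7 -1.4] t 13.7333
[-0.4, 0.3, 0.0]
[1.0, 0.6, 0.0]
[2.4, 0.6, 0.1]
[3.8, 0.3, 0.1]
[5.1, -0.3, 0.1]
[6.3, -1.1, 0.1]
[7.2, -2.2, 0.1]
```

View pics/s18.png

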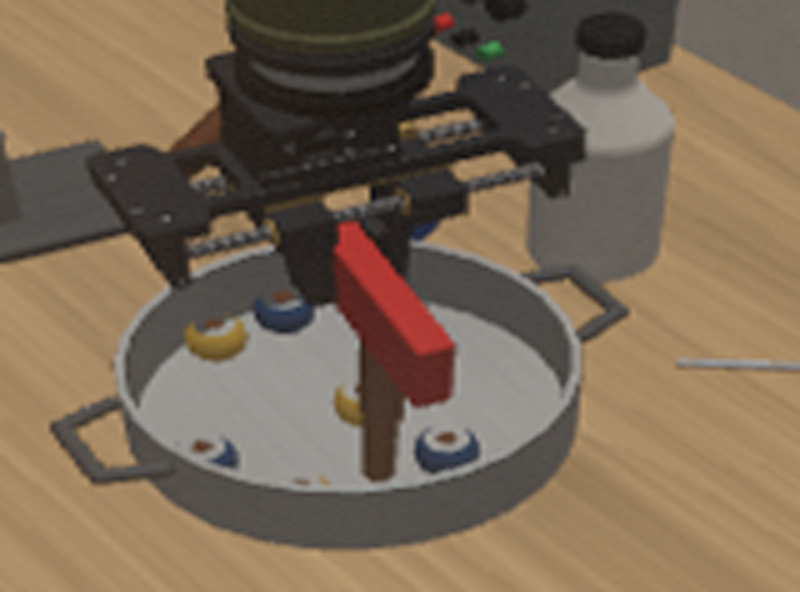

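Emit:
{"fn": "send_rows", "kwargs": {"series": [{"delta_pos": [1.0,0.4,0],"turn": 0,"jaw": 1},{"delta_pos": [2.4,0.4,0],"turn": 0,"jaw": 1},{"delta_pos": [3.8,0.2,0],"turn": 0,"jaw": 1},{"delta_pos": [5.1,-0.3,0],"turn": 0,"jaw": 1},{"delta_pos": [6.3,-1.1,0],"turn": 0,"jaw": 1},{"delta_pos": [7.2,-2.2,0],"turn": 0,"jaw": 1},{"delta_pos": [7.2,-2.2,0],"turn": 0,"jaw": 1}]}}

```text
clock: 14.37
tool_pos: [0.6244, 0.029, 0.1676]
eef_rot: [0.995, -0.103, -0.001, -0.002]
contact_force: [-2.2, 2.9, -0.9]
opening: 0.2
```

```bash
cat > beads.py <<'E'
from path import *
import cv2
b=vision.snapshot("side"); cv2.imwrite("pics/now_s.png",b)
# overlay original bead footprints (ring at top, z=.031) 
O=dict(b0=(.0713,-.0024),y0=(.036,.0645),y1=(.0026,-.0065),b1=(.0078,-.0631),b2=(-.0457,.0436),y2=(-.0643,-.032))
im=cv2.resize(b[165:275,160:285],None,fx=6,fy=5.4,interpolation=cv2.INTER_CUBIC)
sc=np.array([6,5.4]); t=np.linspace(0,2*np.pi,40)
import sys
for k,o in O.items():
    for rad,col in ((.002,(0,0,255)),(.030,(0,255,0))):
        q=proj("side",np.c_[pc[0]+o[0]+rad*np.cos(t),pc[1]+o[1]+rad*np.sin(t),0*t+.031])
        cv2.polylines(im,[((q-[160,165])*sc+sc/2).astype(int)],True,col if k[0]=='y' else (255,100,0),1)
cv2.imwrite(sys.argv[1],im)
E
python3 beads.py pics/b1.png
```

```text
(no output)
```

View pics/b1.png

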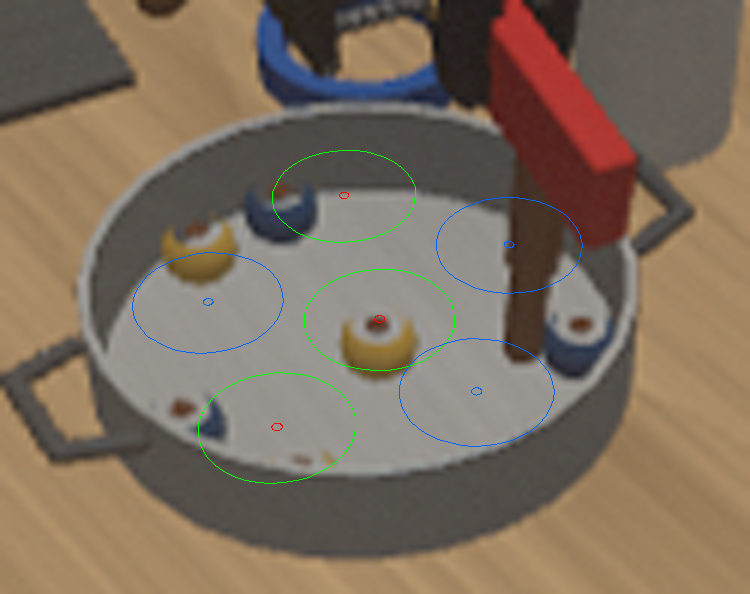

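```bash
python3 - <<'E'
from path import *
O=dict(b0=(.0713,-.0024),y0=(.036,.0645),y1=(.0026,-.0065),b1=(.0078,-.0631),b2=(-.0457,.0436),y2=(-.0643,-.032))
for k,(u,v) in dict(y2=(304,460),b2=(184,407),b1=(580,323),b0=(281,188),y0=(197,230),y1=(377,323)).items():
    X=unproj("side",(160+(u-3)/6,165+(v-2.7)/5.4),.031)[:2]-pc
    print(k,np.round(X,4),"r",round(np.hypot(*X),3),"ang",round(np.degrees(np.arctan2(X[1],X[0]))%360),"moved",round(np.hypot(*(X-O[k]))*1000))
rows([(0,0)],.016)
E
```

```text
y2 [-0.0663 -0.0528] r 0.085 ang 219 moved 21
b2 [-0.0863 -0.0011] r 0.086 ang 181 moved 60
b1 [ 0.0643 -0.0572] r 0.086 ang 318 moved 57
b0 [0.0179 0.0846] r 0.087 ang 78 moved 102
y0 [-0.0248  0.0834] r 0.087 ang 107 moved 64
y1 [ 0.0004 -0.0078] r 0.008 ang 273 moved 3
tip now rel pan [ 0.0435 -0.0464  0.0154] F [-3.6  1.3 -1.9] t 14.4167
[-5.2, -3.6, -0.0]
```

```bash
python3 - <<'E'
from path import *
rows([(.030,-.034),(.018,-.023),(.007,-.013),(-.004,-.003),(-.016,.007),(-.012,0),(-.02,-.010),(-.034,-.015)],.016)
E
```

```text
tip now rel pan [ 0.0435 -0.0464  0.0154] F [-3.6  1.3 -1.9] t 14.4167
[-1.6, -0.9, -0.1]
[-3.0, -1.8, -0.0]
[-4.3, -2.5, -0.0]
[-5.5, -3.3, -0.0]
[-6.9, -4.0, -0.0]
[-6.4, -3.4, -0.0]
[-7.0, -2.3, -0.0]
[-8.2, -1.5, -0.0]
```

Emit:
{"fn": "send_rows", "kwargs": {"series": [{"delta_pos": [-1.6,-0.9,0],"turn": 0,"jaw": 1},{"delta_pos": [-3.0,-1.8,0],"turn": 0,"jaw": 1},{"delta_pos": [-4.3,-2.5,0],"turn": 0,"jaw": 1},{"delta_pos": [-5.5,-3.3,0],"turn": 0,"jaw": 1},{"delta_pos": [-6.9,-4.0,0],"turn": 0,"jaw": 1},{"delta_pos": [-6.4,-3.4,0],"turn": 0,"jaw": 1},{"delta_pos": [-7.0,-2.3,0],"turn": 0,"jaw": 1},{"delta_pos": [-8.2,-1.5,0],"turn": 0,"jaw": 1}]}}

```text
clock: 15.08
tool_pos: [0.5494, 0.0545, 0.169]
eef_rot: [0.994, -0.105, 0.003, 0.0]
contact_force: [0.1, 0.4, -1.3]
opening: 0.195
```

```bash
python3 beads.py pics/b2.png; python3 - <<'E'
from path import *
rows([(-.05,-.018),(-.066,-.021),(-.063,-.032),(-.057,-.043),(-.05,-.052),(-.041,-.060),(-.03,-.066)],.016)
E
```

```text
tip now rel pan [-0.0353 -0.0211  0.0165] F [-4.1 -1.2 -1.1] t 15.1333
[-1.5, 0.0, 0.1]
[-3.0, 0.6, 0.1]
[-2.5, 1.7, 0.1]
[-1.7, 2.6, 0.1]
[-0.8, 3.3, 0.1]
[0.3, 3.9, 0.1]
[1.5, 4.3, 0.1]
```

View pics/b2.png

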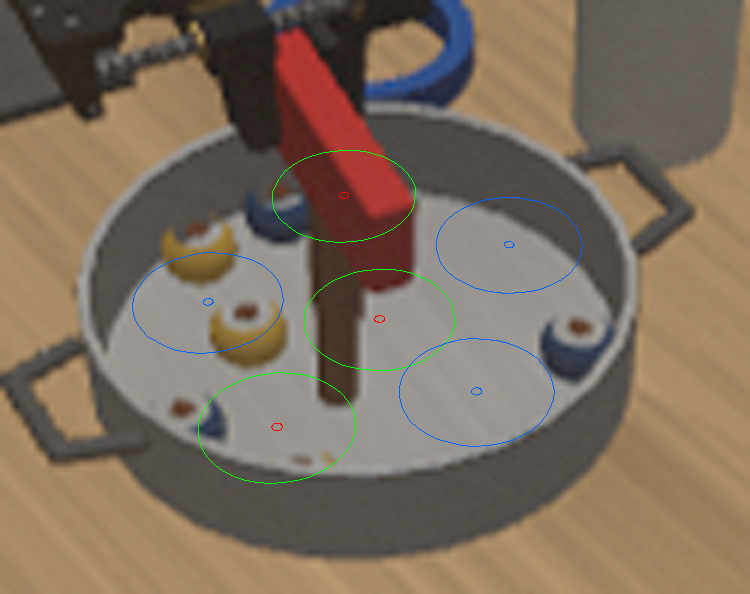

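Emit:
{"fn": "send_rows", "kwargs": {"series": [{"delta_pos": [-1.5,0,0],"turn": 0,"jaw": 1},{"delta_pos": [-3.0,0.5,0],"turn": 0,"jaw": 1},{"delta_pos": [-3.0,0.6,0],"turn": 0,"jaw": 1},{"delta_pos": [-2.5,1.7,0],"turn": 0,"jaw": 1},{"delta_pos": [-1.7,2.6,0],"turn": 0,"jaw": 1},{"delta_pos": [-0.8,3.3,0],"turn": 0,"jaw": 1},{"delta_pos": [0.3,3.9,0],"turn": 0,"jaw": 1},{"delta_pos": [1.5,4.3,0],"turn": 0,"jaw": 1}]}}

```text
clock: 15.8
tool_pos: [0.5547, 0.0092, 0.1686]
eef_rot: [0.994, -0.106, 0.001, 0.0]
contact_force: [-0.1, -0.0, -1.8]
opening: 0.196
```

```bash
python3 beads.py pics/b3.png; python3 - <<'E'
from path import *
rows([(0,-.03)],.016)
E
```

```text
tip now rel pan [-0.0224 -0.0664  0.0167] F [ 4.2 -1.3 -0.8] t 15.85
[1.4, -4.0, 0.1]
```

View pics/b3.png

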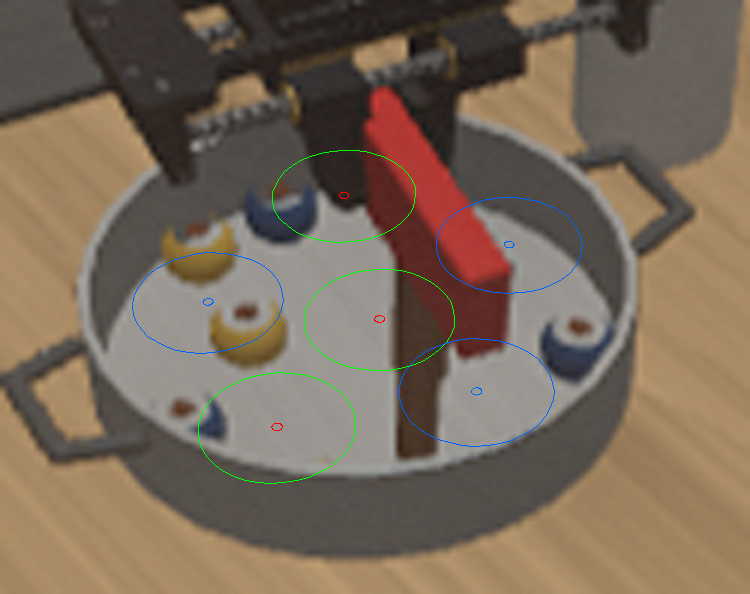

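```bash
python3 - <<'E'
from h import *
import cv2
cv2.imwrite("pics/w19.png",vision.snapshot("wrist")); t=vision.snapshot("top"); cv2.imwrite("pics/t19.png",cv2.resize(t[140:270,170:300],None,fx=5,fy=4.5))
E
```

```text
(no output)
```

View pics/w19.png

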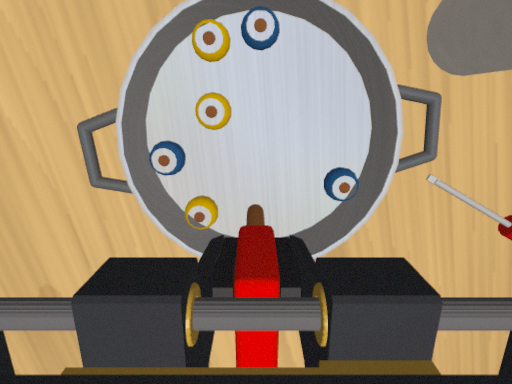

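View pics/t19.png

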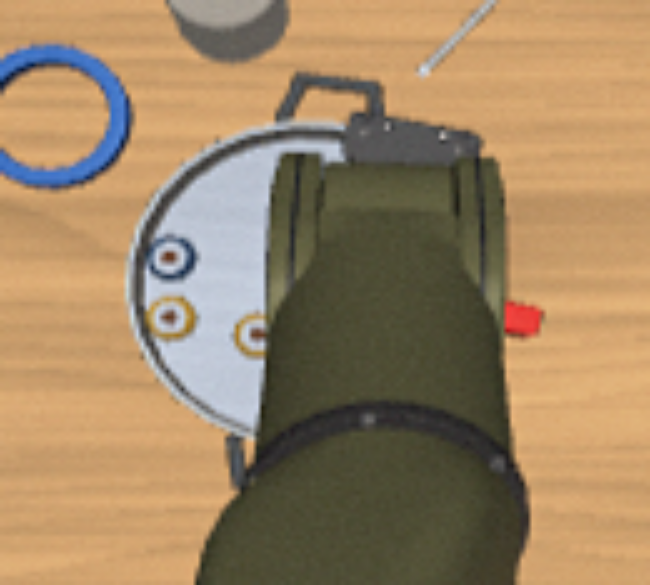

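```bash
cat > wb.py <<'E'
from path import *
def wb(px):
    p=vision.camera_params("wrist"); O=dict(b0=(.0713,-.0024),y0=(.036,.0645),y1=(.0026,-.0065),b1=(.0078,-.0631),b2=(-.0457,.0436),y2=(-.0643,-.032))
    for k,uv in px.items():
        X=unproj("wrist",uv,.031,p)[:2]-pc; print(k,np.round(X,4),"r",round(np.hypot(*X),3),"ang",round(np.degrees(np.arctan2(X[1],X[0]))%360),"moved",round(np.hypot(*(X-O[k]))*1000))
E
python3 - <<'E'
from wb import *
wb(dict(b0=(260,25),y0=(209,38),y1=(211,111),b2=(164,160),y2=(199,217),b1=(344,187)))
rows([(-.05,-.05)],.016)
E
```

```text
b0 [0.015  0.0876] r 0.089 ang 80 moved 106
y0 [-0.0258  0.0871] r 0.091 ang 107 moved 66
y1 [-0.0381  0.0334] r 0.051 ang 139 moved 57
b2 [-0.0882  0.0022] r 0.088 ang 179 moved 59
y2 [-0.0723 -0.055 ] r 0.091 ang 217 moved 24
b1 [ 0.0613 -0.0549] r 0.082 ang 318 moved 54
tip now rel pan [-0.0255 -0.0641  0.0162] F [ 0.   0.6 -1.6] t 15.95
[-2.7, -0.9, 0.0]
```

```bash
python3 - <<'E'
from path import *
P=lambda r,a:(r*np.cos(np.radians(a)),r*np.sin(np.radians(a)))
rows([(-.028,-.045),(-.03,-.03),(-.045,-.02),(-.062,-.02),(-.078,-.022),P(.082,204),P(.082,212),P(.081,220),P(.08,228),P(.078,236)],.016)
E
```

```text
tip now rel pan [-0.0255 -0.0641  0.0162] F [ 0.   0.6 -1.6] t 15.95
[-0.6, -1.8, 0.0]
[-1.2, -3.2, 0.0]
[-2.8, -3.9, 0.0]
[-4.5, -3.5, 0.0]
[-6.0, -3.0, 0.0]
[-5.5, -2.0, 0.0]
[-4.7, -1.1, 0.0]
[-3.8, -0.4, 0.0]
[-2.8, 0.1, 0.0]
[-1.8, 0.4, 0.0]
```

Emit:
{"fn": "send_rows", "kwargs": {"series": [{"delta_pos": [-0.6,-1.8,0],"turn": 0,"jaw": 1},{"delta_pos": [-1.2,-3.2,0],"turn": 0,"jaw": 1},{"delta_pos": [-2.8,-3.9,0],"turn": 0,"jaw": 1},{"delta_pos": [-4.5,-3.6,0],"turn": 0,"jaw": 1},{"delta_pos": [-6.0,-3.0,0],"turn": 0,"jaw": 1},{"delta_pos": [-6.0,-3.0,0],"turn": 0,"jaw": 1},{"delta_pos": [-6.0,-3.0,0],"turn": 0,"jaw": 1}]}}

```text
clock: 16.53
tool_pos: [0.5003, 0.0534, 0.1686]
eef_rot: [0.995, -0.105, -0.0, -0.0]
contact_force: [-0.1, -0.4, -1.5]
opening: 0.201
```

```bash
python3 - <<'E'
from path import *
import cv2
P=lambda r,a:(r*np.cos(np.radians(a)),r*np.sin(np.radians(a)))
rows([P(.082,197),P(.082,204),P(.082,212),P(.081,220),P(.08,228),P(.078,236)],.016)
cv2.imwrite("pics/w20.png",vision.snapshot("wrist"))
E
```

```text
tip now rel pan [-0.0798 -0.0206  0.0164] F [-0.1 -0.4 -1.5] t 16.5333
[0.2, 0.3, 0.0]
[0.7, 1.1, 0.0]
[1.5, 2.0, 0.0]
[2.4, 2.7, 0.0]
[3.4, 3.3, 0.0]
[4.5, 3.6, 0.0]
```

View pics/w20.png

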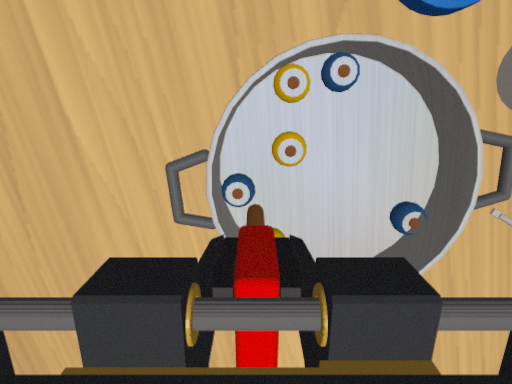

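Emit:
{"fn": "send_rows", "kwargs": {"series": [{"delta_pos": [0.6,1.0,0],"turn": 0,"jaw": 1},{"delta_pos": [1.2,1.8,0],"turn": 0,"jaw": 1},{"delta_pos": [2.0,2.5,0],"turn": 0,"jaw": 1},{"delta_pos": [2.9,3.1,0],"turn": 0,"jaw": 1},{"delta_pos": [3.9,3.5,0],"turn": 0,"jaw": 1},{"delta_pos": [4.5,3.6,0],"turn": 0,"jaw": 1},{"delta_pos": [4.5,3.6,0],"turn": 0,"jaw": 1}]}}

```text
clock: 17.17
tool_pos: [0.5392, 0.007, 0.1684]
eef_rot: [0.994, -0.106, 0.001, 0.0]
contact_force: [1.0, -1.1, -1.8]
opening: 0.199
```

```bash
python3 - <<'E'
from path import *
import cv2
rows([(0,0)],.016)
cv2.imwrite("pics/w21.png",vision.snapshot("wrist"))
E
python3 beads.py pics/b4.png
```

```text
tip now rel pan [-0.0409 -0.067   0.0162] F [ 1.  -1.1 -1.8] t 17.1667
[2.6, -7.4, 0.0]
```

View pics/w21.png

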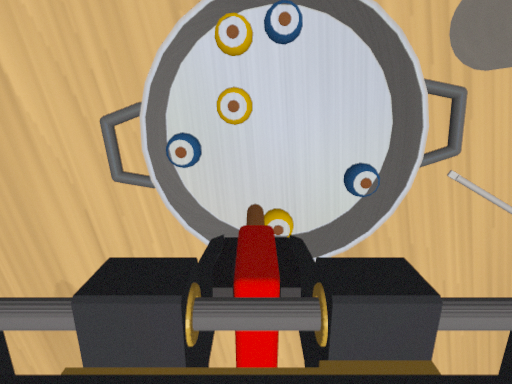

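View pics/b4.png

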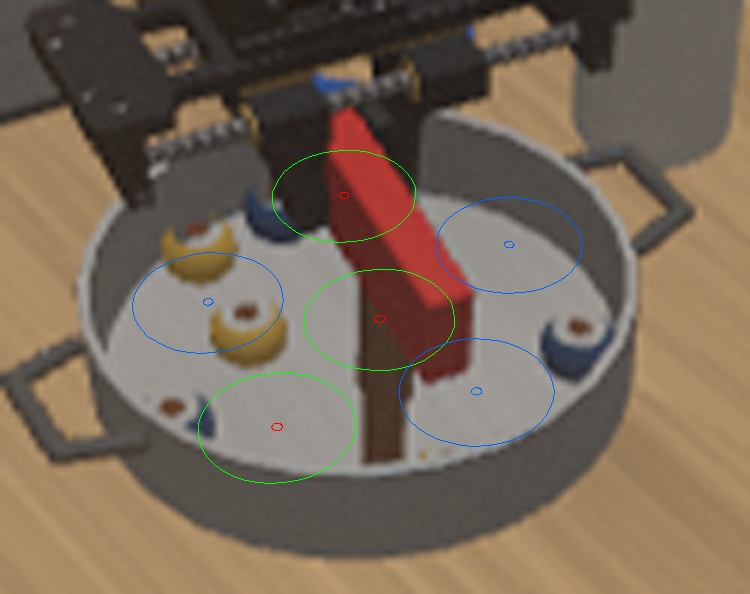

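```bash
python3 - <<'E'
from wb import *
wb(dict(b0=(284,19),y0=(232,32),y1=(234,106),b2=(181,152),y2=(278,229),b1=(365,183)))
rows([(-.03,-.03)],.016)
E
```

```text
b0 [0.0159 0.0864] r 0.088 ang 80 moved 105
y0 [-0.0253  0.086 ] r 0.09 ang 106 moved 65
y1 [-0.0364  0.0319] r 0.048 ang 139 moved 55
b2 [-0.0897  0.0043] r 0.09 ang 177 moved 59
y2 [-0.0216 -0.0832] r 0.086 ang 255 moved 67
b1 [ 0.0621 -0.0563] r 0.084 ang 318 moved 55
tip now rel pan [-0.0429 -0.0656  0.016 ] F [ 0.5  0.5 -1.3] t 17.2667
[0.5, -3.8, 0.0]
```

Emit:
{"fn": "send_rows", "kwargs": {"series": [{"delta_pos": [0.2,-0.5,-1],"turn": 0,"jaw": 1},{"delta_pos": [0.5,-1,-3],"turn": 0,"jaw": 1},{"delta_pos": [0.5,-1,-6],"turn": 0,"jaw": 1},{"delta_pos": [0.5,-1,-9],"turn": 0,"jaw": 1},{"delta_pos": [0.5,-1,-12],"turn": 0,"jaw": 1},{"delta_pos": [0.5,-1,-15],"turn": 0,"jaw": 1},{"delta_pos": [0.5,-1,-18],"turn": 0,"jaw": 1},{"delta_pos": [0.5,-1,-19],"turn": 0,"jaw": 1}]}}

```text
clock: 17.93
tool_pos: [0.5452, 0.0177, 0.3626]
eef_rot: [0.995, -0.104, 0.003, -0.001]
contact_force: [1.2, -0.1, -1.9]
opening: 0.199
```

```bash
python3 d.py .5185 -.3125 .36 16.4
```

```text
delta [ 4.25 32.86  0.22] turn -28.4 | pos [0.5452 0.0177 0.3626] yaw -12.0 F [ 1.2 -0.1 -1.9] open 0.199 t 17.9333
```

Emit:
{"fn": "send_rows", "kwargs": {"series": [{"delta_pos": [0.4,3.3,0],"turn": -3,"jaw": 1},{"delta_pos": [0.8,6.6,0],"turn": -6,"jaw": 1},{"delta_pos": [1.3,10,0],"turn": -10,"jaw": 1},{"delta_pos": [1.7,13.2,0],"turn": -14,"jaw": 1},{"delta_pos": [2.2,16.5,0],"turn": -18,"jaw": 1},{"delta_pos": [2.6,19.8,0],"turn": -22,"jaw": 1},{"delta_pos": [3.0,23.1,0],"turn": -26,"jaw": 1},{"delta_pos": [3.4,26.4,0],"turn": -28.4,"jaw": 1}]}}

```text
clock: 18.6
tool_pos: [0.5213, -0.2487, 0.3581]
eef_rot: [0.99, 0.144, -0.001, -0.001]
contact_force: [0.6, 0.1, -0.7]
opening: 0.201
```

```bash
python3 d.py .5185 -.3125 .36 16.4
```

```text
delta [-2.1   6.03 -0.2 ] turn 0.2 | pos [ 0.5213 -0.2487  0.3581] yaw 16.6 F [ 0.6  0.1 -0.7] open 0.201 t 18.6
```

Emit:
{"fn": "send_rows", "kwargs": {"series": [{"delta_pos": [-1,3,0],"turn": 0.2,"jaw": 1},{"delta_pos": [-2.1,5.5,0],"turn": 0.2,"jaw": 1},{"delta_pos": [-2.1,6.0,0],"turn": 0.2,"jaw": 1},{"delta_pos": [-2.1,6.0,0],"turn": 0.2,"jaw": 1}]}}

```text
clock: 18.93
tool_pos: [0.5178, -0.3133, 0.3577]
eef_rot: [0.99, 0.139, -0.001, -0.0]
contact_force: [0.8, -0.1, -1.8]
opening: 0.197
```

```bash
python3 d.py .5185 -.3125 .36 16.4; python3 - <<'E'
from h import *
import cv2
b=vision.snapshot("side");cv2.imwrite("pics/s22.png",cv2.resize(b[150:384,232:472],None,fx=3.3,fy=2.55,interpolation=cv2.INTER_CUBIC))
cv2.imwrite("pics/w22.png",vision.snapshot("wrist")); t=vision.snapshot("top"); cv2.imwrite("pics/t22.png",cv2.resize(t[120:300,180:420],None,fx=3.3,fy=3.3))
E
```

```text
delta [ 0.09 -0.06 -0.23] turn -0.5 | pos [ 0.5178 -0.3133  0.3577] yaw 15.9 F [ 0.8 -0.1 -1.8] open 0.197 t 18.9333
```

View pics/s22.png

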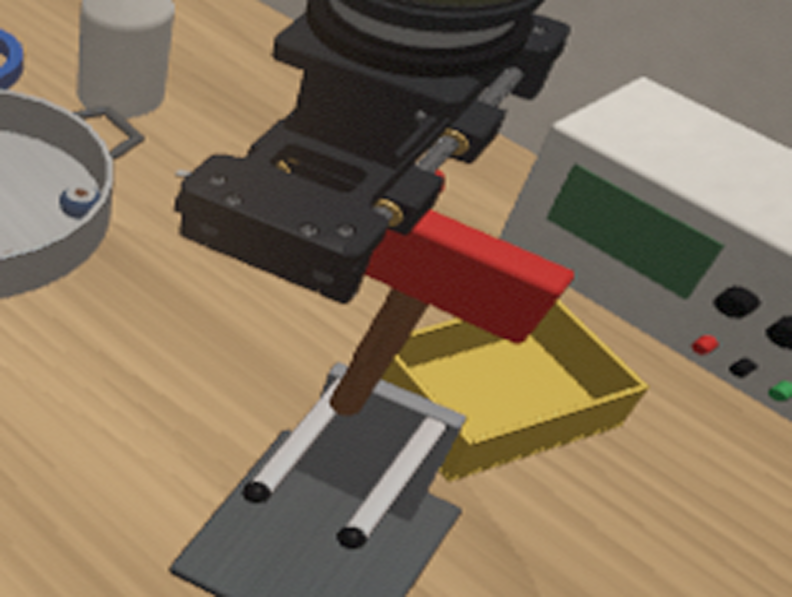

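View pics/w22.png

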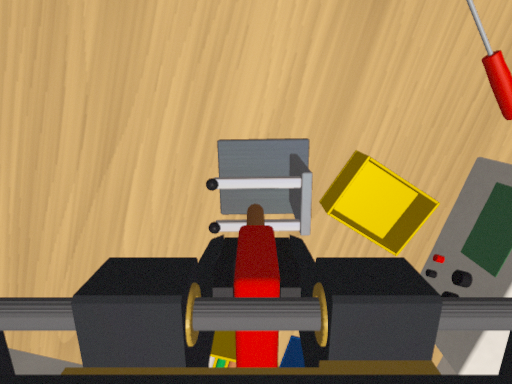

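View pics/t22.png

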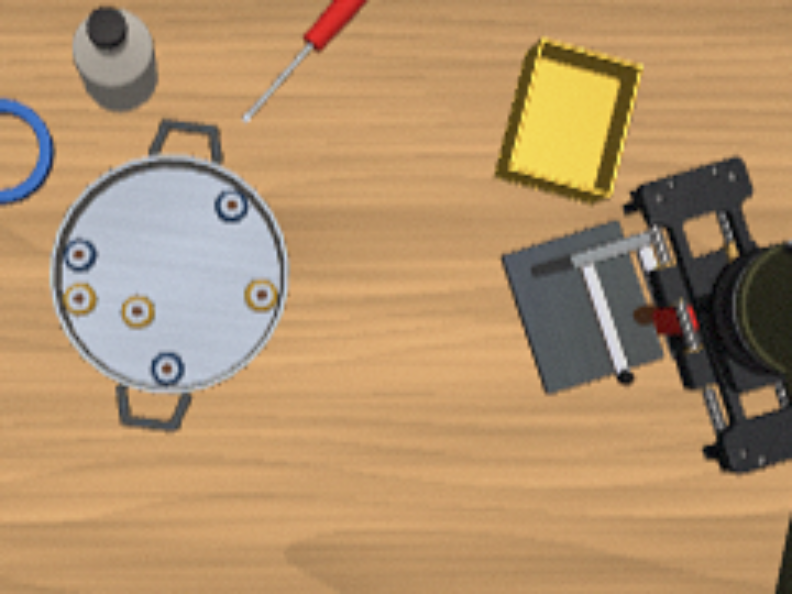

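```bash
python3 - <<'E'
from h import *
print(proj("side",[.521,-.339,.2055]), unproj("side",(232+345/3.3,150+406/2.55),.2055))
import grip
from scipy.optimize import least_squares
t=np.array([.5178,-.3133,.3577]); S=lambda u,v:(232+(u-1.5)/3.3,150+(v-1.2)/2.55)
g,h=.009,.05
obs=[("side",S(573,272),(g,-h,.18)),("side",S(535,296),(-g,-h,.18)),("side",S(519,342),(-g,-h,.13)),("side",S(556,312),(g,-h,.13)),("side",S(346,411),(0,0,.0)),]
_,_,pts=grip.run(obs,t,np.radians(16))
f=lambda p: np.concatenate([proj(c,pts([0,p[0],p[1],p[2],p[3]],l))[0]-uv for c,uv,l in obs])
s=least_squares(f,[-.036,.155,.09,0]); x=[0,*s.x]; print(s.x,s.fun.reshape(-1,2).round(1).tolist()); print("tip",pts(x,(0,0,0)),"sh",pts(x,(0,0,.13)))
# fork frame
for n,l in(("tip",(0,0,0)),("sh",(0,0,.13)),("mid",(0,0,.065))):
    d=pts(x,l)[:2]-[.529,-.348]; c,q=np.cos(.286),np.sin(.286); print(n,"fork x,y",np.round([c*d[0]+q*d[1],-q*d[0]+c*d[1]],4))
E
```

```text
[[335.59714064 309.07153392]] [ 0.52199664 -0.34010358  0.2055    ]
[-0.03495539  0.15647818  0.03406519 -0.01374656] [[-0.7, -2.1], [5.3, -2.0], [-0.7, 1.7], [-6.5, 4.1], [2.9, -1.7]]
tip [ 0.52803381 -0.3411859   0.20132738] sh [ 0.52753634 -0.34593416  0.33123968]
tip fork x,y [0.001  0.0068]
sh fork x,y [-0.0008  0.0024]
mid fork x,y [0.0001 0.0046]
```

Emit:
{"fn": "send_rows", "kwargs": {"series": [{"delta_pos": [0.1,0.4,1.5],"turn": -0.5,"jaw": 1},{"delta_pos": [0.1,0.5,3],"turn": -0.5,"jaw": 1},{"delta_pos": [0.1,0.5,4],"turn": -0.5,"jaw": 1},{"delta_pos": [0.1,0.5,5.5],"turn": -0.5,"jaw": 1},{"delta_pos": [0.1,0.5,7],"turn": -0.5,"jaw": 1},{"delta_pos": [0.1,0.5,8],"turn": -0.5,"jaw": 1},{"delta_pos": [0.1,0.5,8],"turn": -0.5,"jaw": 1}]}}

```text
clock: 19.67
tool_pos: [0.5206, -0.3139, 0.2762]
eef_rot: [0.989, 0.146, -0.002, -0.002]
contact_force: [0.7, -0.2, -1.4]
opening: 0.2
```

```bash
python3 d.py .5185 -.3125 .178 16.4; python3 - <<'E'
from h import *
import cv2
b=vision.snapshot("side");cv2.imwrite("pics/s23.png",cv2.resize(b[200:384,262:442],None,fx=4,fy=3.2,interpolation=cv2.INTER_CUBIC))
E
```

```text
delta [-0.13 -0.15  9.82] turn 0.4 | pos [ 0.5206 -0.3139  0.2762] yaw 16.8 F [ 0.7 -0.2 -1.4] open 0.2 t 19.6667
```

View pics/s23.png

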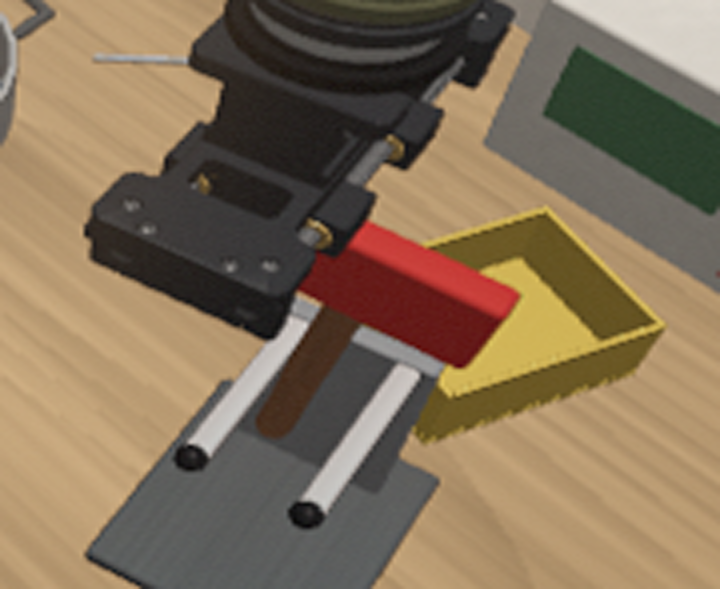

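Emit:
{"fn": "send_rows", "kwargs": {"series": [{"delta_pos": [0,0.1,1.5],"turn": 0.4,"jaw": 1},{"delta_pos": [0,0.1,3],"turn": 0.4,"jaw": 1},{"delta_pos": [0,0.1,4.5],"turn": 0.4,"jaw": 1},{"delta_pos": [0,0.1,6],"turn": 0.4,"jaw": 1},{"delta_pos": [0,0.1,7.5],"turn": 0.4,"jaw": 1},{"delta_pos": [0,0.1,8.5],"turn": 0.4,"jaw": 1},{"delta_pos": [0,0.1,9],"turn": 0.4,"jaw": 1},{"delta_pos": [0,0.1,9],"turn": 0.4,"jaw": 1}]}}

```text
clock: 20.38
tool_pos: [0.5216, -0.3166, 0.188]
eef_rot: [0.99, 0.142, -0.0, -0.0]
contact_force: [-0.4, -0.7, -1.9]
opening: 0.2
```

```bash
python3 d.py .5185 -.3125 .175 16.4; python3 - <<'E'
from h import *
import cv2
b=vision.snapshot("side");cv2.imwrite("pics/s24.png",cv2.resize(b[200:384,262:442],None,fx=4,fy=3.2,interpolation=cv2.INTER_CUBIC))
E
```

```text
delta [-0.18 -0.48  1.3 ] turn -0.1 | pos [ 0.5216 -0.3166  0.188 ] yaw 16.3 F [-0.4 -0.7 -1.9] open 0.2 t 20.3833
```

View pics/s24.png

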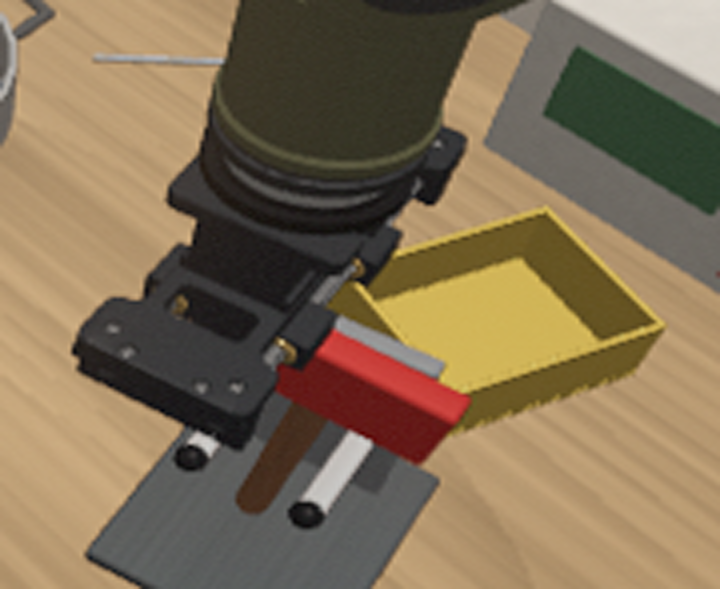

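Emit:
{"fn": "send_rows", "kwargs": {"series": [{"delta_pos": [0,0,0.4],"turn": 0,"jaw": 1},{"delta_pos": [0,0,0.8],"turn": 0,"jaw": 1},{"delta_pos": [0,0,1.1],"turn": 0,"jaw": 1},{"delta_pos": [0,0,1.1],"turn": 0,"jaw": 1}]}}

```text
clock: 20.77
tool_pos: [0.5214, -0.3168, 0.177]
eef_rot: [0.99, 0.141, -0.0, -0.0]
contact_force: [-0.1, 0.1, -1.1]
opening: 0.2
```

Emit:
{"fn": "send_rows", "kwargs": {"series": [{"delta_pos": [0,0,0.2],"turn": 0,"jaw": 1},{"delta_pos": [0,0,0.3],"turn": 0,"jaw": 1},{"delta_pos": [0,0,0.3],"turn": 0,"jaw": 1}]}}

```text
clock: 21.02
tool_pos: [0.5219, -0.317, 0.1747]
eef_rot: [0.99, 0.141, 0.0, 0.0]
contact_force: [-1.3, 1.2, 0.7]
opening: 0.2
```

Emit:
{"fn": "send_rows", "kwargs": {"series": [{"delta_pos": [0,0,0.15],"turn": 0,"jaw": 1},{"delta_pos": [0,0,0.2],"turn": 0,"jaw": 1},{"delta_pos": [0,0,0.2],"turn": 0,"jaw": 1}]}}

```text
clock: 21.27
tool_pos: [0.5221, -0.3167, 0.1739]
eef_rot: [0.99, 0.141, 0.001, 0.0]
contact_force: [-1.8, 3.1, 9.8]
opening: 0.2
```

```bash
python3 d.py .5185 -.3125 .175 16.4; python3 - <<'E'
from h import *
import cv2
b=vision.snapshot("side");cv2.imwrite("pics/s25.png",cv2.resize(b[260:384,292:402],None,fx=6,fy=4.8,interpolation=cv2.INTER_CUBIC))
E
```

```text
delta [-0.22 -0.51 -0.11] turn -0.1 | pos [ 0.5221 -0.3167  0.1739] yaw 16.3 F [-1.8  3.1  9.8] open 0.2 t 21.2667
```

View pics/s25.png

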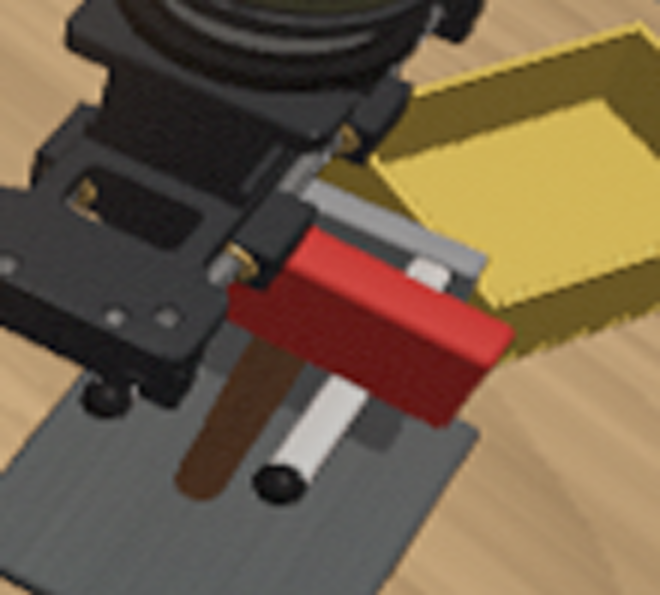

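Emit:
{"fn": "send_rows", "kwargs": {"series": [{"delta_pos": [0,0,0.1],"turn": 0,"jaw": 1},{"delta_pos": [0,0,0.2],"turn": 0,"jaw": 1},{"delta_pos": [0,0,0.2],"turn": 0,"jaw": 1},{"delta_pos": [0,0,0.2],"turn": 0,"jaw": 1}], "force": 8}}

```text
clock: 21.65
tool_pos: [0.5218, -0.3165, 0.1702]
eef_rot: [0.99, 0.142, -0.0, -0.0]
contact_force: [-0.0, 2.4, 1.2]
opening: 0.205
```

Emit:
{"fn": "send_rows", "kwargs": {"series": [{"delta_pos": [0,0,0],"turn": 0,"jaw": 1},{"delta_pos": [0,0,0],"turn": 0,"jaw": 1},{"delta_pos": [0,0,0],"turn": 0,"jaw": 1}], "force": 3}}

```text
clock: 21.9
tool_pos: [0.5217, -0.3171, 0.1702]
eef_rot: [0.99, 0.141, -0.0, 0.0]
contact_force: [-0.5, 0.6, -0.8]
opening: 0.202
```

```bash
python3 d.py .5185 -.3125 .175 16.4; python3 - <<'E'
from h import *
import cv2
b=vision.snapshot("side");cv2.imwrite("pics/s26.png",cv2.resize(b[260:384,292:402],None,fx=6,fy=4.8,interpolation=cv2.INTER_CUBIC))
E
```

```text
delta [-0.18 -0.53 -0.48] turn -0.1 | pos [ 0.5217 -0.3171  0.1702] yaw 16.3 F [-0.5  0.6 -0.8] open 0.202 t 21.9
```

View pics/s26.png

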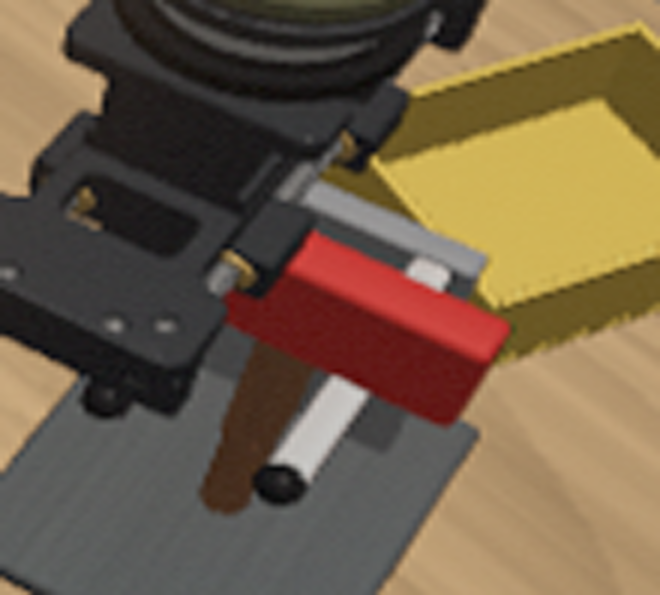

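Emit:
{"fn": "send_rows", "kwargs": {"series": [{"delta_pos": [0,0,0],"turn": 0,"jaw": 0.75},{"delta_pos": [0,0,0],"turn": 0,"jaw": 0.65},{"delta_pos": [0,0,0],"turn": 0,"jaw": 0.6},{"delta_pos": [0,0,0],"turn": 0,"jaw": 0.6},{"delta_pos": [0,0,0],"turn": 0,"jaw": 0.6}]}}

```text
clock: 22.37
tool_pos: [0.5217, -0.3171, 0.1704]
eef_rot: [0.99, 0.141, 0.0, 0.0]
contact_force: [-0.9, 0.2, -0.4]
opening: 0.403
```

```bash
python3 d.py .5185 -.3125 .175 16.4; python3 - <<'E'
from h import *
import cv2
b=vision.snapshot("side");cv2.imwrite("pics/s27.png",cv2.resize(b[260:384,292:402],None,fx=6,fy=4.8,interpolation=cv2.INTER_CUBIC))
E
```

```text
delta [-0.18 -0.53 -0.46] turn -0.1 | pos [ 0.5217 -0.3171  0.1704] yaw 16.3 F [-0.9  0.2 -0.4] open 0.403 t 22.3667
```

View pics/s27.png

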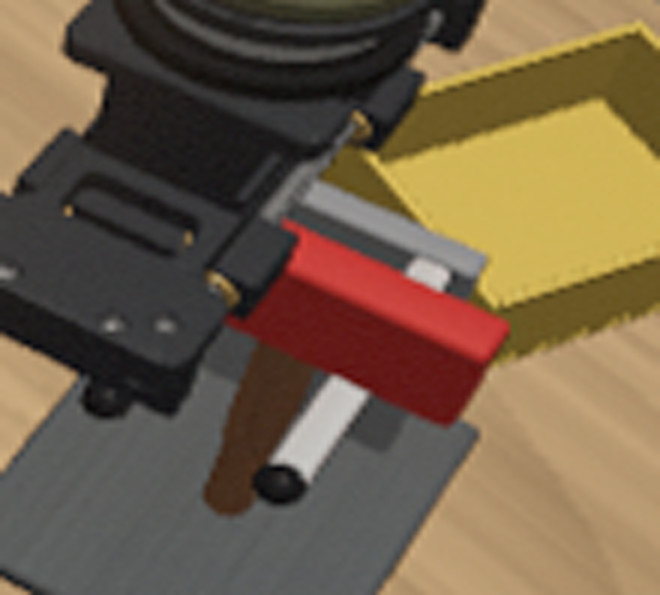

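Stays hanging; retreat straight up.

Emit:
{"fn": "send_rows", "kwargs": {"series": [{"delta_pos": [0,0,-1],"turn": 0,"jaw": 0.6},{"delta_pos": [0,0,-2.5],"turn": 0,"jaw": 0.6},{"delta_pos": [0,0,-4.5],"turn": 0,"jaw": 0.6},{"delta_pos": [0,0,-7],"turn": 0,"jaw": 0.6},{"delta_pos": [0,0,-10],"turn": 0,"jaw": 0.6},{"delta_pos": [0,0,-14],"turn": 0,"jaw": 0.6},{"delta_pos": [0,-4,-16],"turn": 0,"jaw": 0.6},{"delta_pos": [0,-8,-16],"turn": 0,"jaw": 0.6}]}}

```text
clock: 23.08
tool_pos: [0.5017, -0.2445, 0.3356]
eef_rot: [0.99, 0.139, 0.005, 0.004]
contact_force: [2.0, 0.2, -0.1]
opening: 0.397
```

Emit:
{"fn": "send_rows", "kwargs": {"series": [{"delta_pos": [-4,0,0],"turn": 0,"jaw": 0.6},{"delta_pos": [-8,0,0],"turn": 0,"jaw": 0.6},{"delta_pos": [-12,0,0],"turn": 0,"jaw": 0.6},{"delta_pos": [-12,0,0],"turn": 0,"jaw": 0.6},{"delta_pos": [-12,0,0],"turn": 0,"jaw": 0.6}]}}

```text
clock: 23.5
tool_pos: [0.3824, -0.2757, 0.3314]
eef_rot: [0.99, 0.139, 0.0, 0.0]
contact_force: [1.1, 0.0, 0.2]
opening: 0.4
```

```bash
python3 d.py .5185 -.3125 .175 16.4; python3 - <<'E'
from h import *
import cv2
b=vision.snapshot("side");cv2.imwrite("pics/s28.png",cv2.resize(b[200:384,262:442],None,fx=4,fy=3.2,interpolation=cv2.INTER_CUBIC))
t=vision.snapshot("top"); cv2.imwrite("pics/t28.png",cv2.resize(t[100:290,90:420],None,fx=2.4,fy=2.4,interpolation=cv2.INTER_CUBIC)); cv2.imwrite("pics/t28c.png",cv2.resize(t[170:260,320:420],None,fx=6,fy=6,interpolation=cv2.INTER_CUBIC))
E
```

```text
delta [12.06  7.28 15.65] turn -0.4 | pos [ 0.3824 -0.2757  0.3314] yaw 16.0 F [1.1 0.  0.2] open 0.4 t 23.5
```

View pics/s28.png

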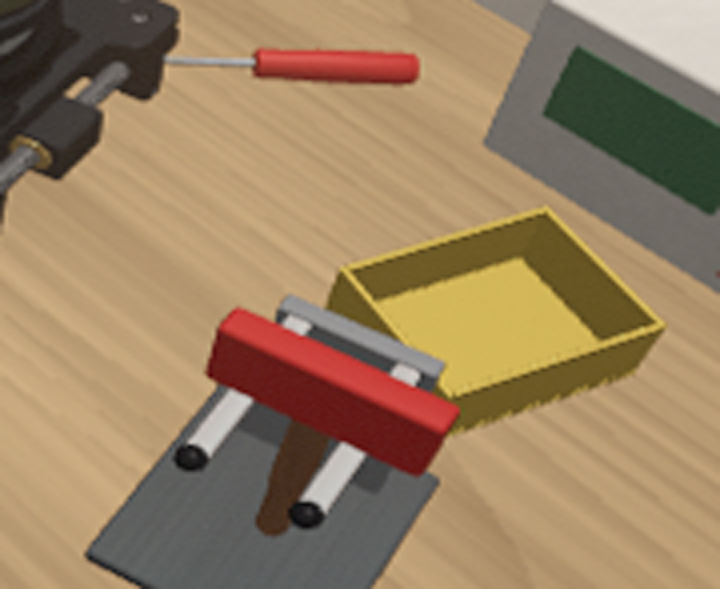

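View pics/t28.png

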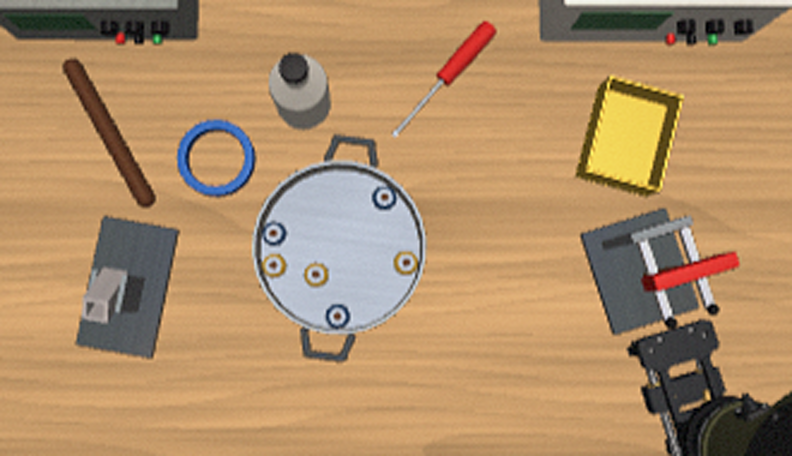

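View pics/t28c.png

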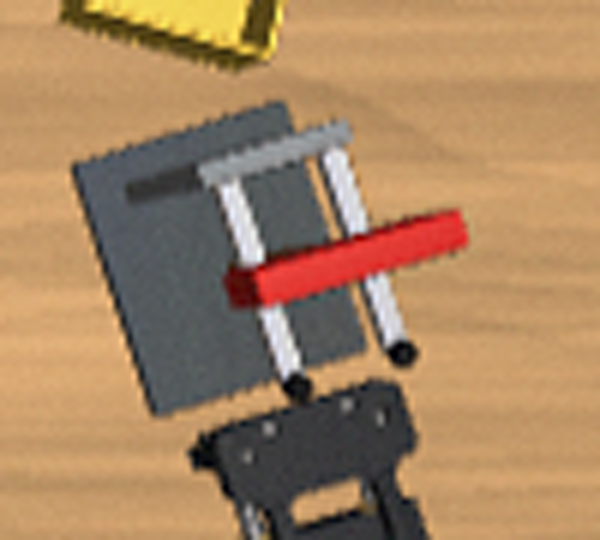

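```bash
python3 - <<'E'
from h import *
f=lambda u,v:(320+(u-2.5)/6,170+(v-2.5)/6)
# top-face corners approx: (255,277/307 mid)->left end mid (255,288), right end mid (465,228)
for z in(.2,):
    a=unproj("top",f(258,288),z);b=unproj("top",f(465,228),z);print(a,b,np.linalg.norm(a-b),(a+b)/2-[.529,-.348,0])
f2=lambda u,v:(90+u/2.4-.3,100+v/2.4-.3); pc=np.array([.571,.05])
O=dict(b0=(.0713,-.0024),y0=(.036,.0645),y1=(.0026,-.0065),b1=(.0078,-.0631),b2=(-.0457,.0436),y2=(-.0643,-.032))
for k,p in dict(b0=(273,233),y0=(274,265),y1=(316,274),b1=(385,197),b2=(338,316),y2=(406,262)).items():
    X=unproj("top",f2(*p),.031)[:2]-pc; print(k,X.round(3),round(np.hypot(*(X-O[k]))*1000))
order.finish_job()
E
```

```text
[ 0.51955615 -0.30403554  0.2       ] [ 0.54584705 -0.39827663  0.2       ] 0.09783963900787968 [ 0.0037016  -0.00315609  0.2       ]
b0 [0.018 0.086] 103
y0 [-0.023  0.084] 62
y1 [-0.034  0.031] 52
b1 [ 0.065 -0.058] 57
b2 [-0.088  0.002] 59
y2 [-0.019 -0.085] 69
the job is handed in; nothing more can be done
```

I drew the stirrer out of its holder, stirred the beads, hung the stirrer on the fork and handed the job in at about 23.5 s of the 72 s.

- **Drawing out:** The first grip, at 10 N on the leaning handle, slipped near the end. The stirrer dropped a short way and came to rest leaning against the holder. I picked it up again by one wing of the handle, turned it upright with its tip on the bench, and held it at 60 N.
- **Stirring:** I swept the pan once around, pushed the centre bead across, and made a second pass for one yellow bead that the sweep had moved only about 24 mm. In the last top picture all six beads are in the pan, 52 to 103 mm from where they started. No picture showed the fingers near the beads.
- **Hanging:** The handle was held about 5° out of level, within the limit, and it levelled on the prongs when I eased the grip. In the last pictures it rests across both prongs, about 5 mm from the middle of the gap, with the stem hanging between them and the arm clear. I did not measure its final height or tilt; I judged them from the pictures.
- **Bystanders:** The flask, tape, screwdriver, branch and tote look unmoved in the last top picture; I did not measure them.

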